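# Load a spring-loaded carrier feeder and cover it

## Robot

A 6-joint arm with a two-finger parallel gripper is mounted at the origin on the work surface. World frame = base frame: x ahead of the robot, y to its left, z up, the work surface at z = 0. Lengths are in m, angles in rad, forces in N, time in s.
With the tool pointing down it reaches from about 0.35 to 0.775 m from the base axis. Payload 5.5 kg.
Tool frame: the origin (TCP) lies midway between the tips of the shut fingers; the grasp point (between the pads) lies 19 mm behind it; z points along the fingers, y is the direction in which the jaws open and shut (so a half turn about z gives the same grasp; the last joint's range is limited). The gripper opens to 85 mm and grips with 20 to 120 N. Pads are 22 mm wide; open, the fingers measure 114 mm over their backs; the gripper's body (76 mm by 85 mm) begins 54 mm behind the grasp point. The pads swing forward as they close: fully open they stand 13 mm farther back than shut.
Start: joints at [1.037, 0.313, 0.046, 1.304, 0, 1.431], TCP at [0.221, 0.531, 0.231] pointing down, gripper open.
Joint ranges: [-2.76, 2.76], [-0.86, 1.69], [-1.03, 1.26], [-2.2, 2.34], [-1.47, 1.5], [-3.14, 3.14]. Speed limits (rad/s): [2.57, 2.57, 3.14, 3.14, 3.14, 3.14].

## Interface

Orientations are given as a unit quaternion [w, x, y, z].
In Python, from workcell import env gives the robot as it stands.
- The arm moves only by the shell command python3 -m pendant 'ROWS' [FORCE]. ROWS is JSON, a list of rows, each a list of 3 entries, a list of its own where there are three numbers: the shift along the tool's x, y, z each as a share of 20 mm, from -1 to 1, then the turn about the tool's z as a share of 6 degrees, from -1 to 1, then the closure, from -1 (fully open) to 1 (shut). In form: [[[tx, ty, tz], turn, claw], ...]. A call has 1 to 12 rows; each row shifts and turns the commanded pose from where the row before left it, along the tool's axes as they then stand; what a row does not reach is not made up. A row lasts 1/8 s, in which the tool goes at most 62.5 mm and 10.7 degrees, less where a joint would pass 70% of its speed; a pose out of reach is approached as far as the arm can. A call with a number of a shift or a turn outside -1 to 1 is refused whole. A call with a gripper value outside its range is refused whole. The fingers move at their own pace and stop on an object; FORCE is the grip in N (left out, the last holds). Time passes only in rows, so rows that do not move let the fingers close. It gives the time, the measured TCP pose, the force and the opening at its end, in the units of the state.
- env.get_state(): the state, without advancing time (a new reading comes with each control period).
- env.read_camera(name): name is "scene" or "top" or "wrist"; returns a dict with "color" (480x640x3 uint8, blue, green, red), "mtx" (3x3 intrinsics, pixels), "view" (4x4, takes a point from world to camera coordinates). Camera axes: x right, y down, z forward; pixel columns grow to the right and rows downward; lengths in m; the calibration is good to about 2 mm. A picture is of the moment at which its call begins. There is no depth.
- env.hand_in(): hands the job in, once; it reports no verdict.
Trained networks look in the newest picture that a camera, given by its name, has taken for a name from the list of things; names that differ only in an ending like _2 or _b are one class to them, and where a whole thing is asked for, a point or a joint stands for the part that bears it (a point fixed in the world has none). Each returns a list of dicts, best first, with "p" (0 to 1); they miss things now and then, are a little off and sometimes report something else, mostly with a low value. They report only what shows in the picture. A call takes as long as a camera call. They do not tell look-alikes from the thing itself.
- env.boxes_of(camera, thing): "location" ([column, row] in pixels, amid what is visible of it).
- env.cut_out(camera, thing): "region" (480x640 bool, what is visible of it) and "location" ([column, row] in pixels, amid what is visible of it).
The state is a dict: "clock": time; "joint_pos": joint angles; "qvel": joint speeds; "tau": joint torques, N m; "tcp_pos": TCP position; "orientation": TCP orientation; "wrist_force": force on the tool from outside, world axes, zero at the start; "ft_torque": the same for the moment, N m; "finger_gap": finger opening in m.
Only numpy, scipy, OpenCV 4.12 (cv2) and the standard library are available. Lean on these libraries where they do the work, as an engineer would, in place of code of your own. Each camera call takes 0.05 s, during which the arm holds its last target.

## Task

Load the wet bench's feeder column with the three round sample carriers, black first, then blue, then white on top: press each one flat down between the rods, against the spring, until the two orange catches snap in over it and hold it down when you let go, before adding the next. Then put the beige cover on top of the column, knob up, seated level on the four rods, and let go. Leave the tray, the jar and the black box where they are.

Things in the scene. Friction and masses are not known exactly. Their poses are not given: they have to be found in the camera images.
- feeder: fixed feeder: white base 136 x 96 x 12 mm (x, y, z); origin on the bore axis at table height, z up. Four rods (12 mm thick, tapered tops 120 mm up) at 25 mm in x and y from the axis; carriers have 1.5 mm play inside. Open on its +y and -y sides (38 mm between rods, nothing beyond): fingers gripping across its y can go down with a carrier. Brackets on its x sides reach 62 mm out, 109 mm up.
- lifter (a joint): green spring-loaded disc (50 mm) in the bore, top at 93.5 mm when empty; joint 0 = up, grows (m) as pressed down, to 0.068. Pushes up with 1.5 N plus 0.15 N per mm; the third carrier needs about 17 N in all. Caught carriers rise against the catches: the top one's underside is at 75 mm, the next ones' 20 and 40 mm deeper; joint then 0.0185, 0.0385, 0.0585.
- pawl_a (a joint): orange spring catch on the feeder's +x side, 16 mm wide, a twin on -x; joint 0 = in, grows (m) outward to 0.010. Flat underside 95 mm up, sloped top, tip 22 mm from the axis. A carrier set down rests on the slopes, underside near 103 mm; both together give way at 4 to 8 N. It is caught once its top was pressed below 95 mm: press the top to about 90 mm.
- black_carrier: loose black round sample carrier, a solid disc 56 mm in diameter and 20 mm thick with a thin grey ring drawn on its top, about 90 g; lies flat; origin at the centre of its underside, z up. Grip it across its diameter. Its lower edge is bevelled 2 mm.
- blue_carrier: loose blue round sample carrier, a solid disc 56 mm in diameter and 20 mm thick with a thin pale blue ring drawn on its top, about 90 g; lies flat; origin at the centre of its underside, z up. Grip it across its diameter. Its lower edge is bevelled 2 mm.
- white_carrier: loose white round sample carrier, a solid disc 56 mm in diameter and 20 mm thick with a thin grey ring drawn on its top, about 90 g; lies flat; origin at the centre of its underside, z up. Grip it across its diameter. Its lower edge is bevelled 2 mm.
- cover: loose beige cover, 160 g: plate 96 mm across, 6 mm thick; below it a boss 50 mm across, 14 mm deep, on which it stands and which fits between the rods with 4.5 mm play; on top a black knob 26 mm across, 34 mm tall. Origin at the centre of the boss's underside, z up: plate top at 20 mm, knob top at 54 mm. Seated, the plate lies on the rods and the origin is 106 mm above the table.
- tray: bystander, to be left alone: loose white open rectangular tray, 100 x 150 x 35 mm (x, y, z); origin at the centre of its underside
- jar: bystander, to be left alone: loose amber round jar with white cap, 52 mm in diameter, 65 mm tall; origin at the centre of its underside
- wafer_box: bystander, to be left alone: loose flat black square box, 110 x 110 x 30 mm; origin at the centre of its underside
Things that resemble listed ones, but are neither listed nor needed, are in the scene too. What is meant by the blue_carrier is not red, and is the larger of those in its own colour.

How it is judged:
On the way, in this order (a step that is already met when the one before it is completed fails the run):
1. the black carrier is caught under the catches and let go (z of black_carrier in the frame of feeder between 0.072 and 0.078 m and horizontal distance between black_carrier and feeder below 0.006 m and angle between black_carrier's own z axis and vertical below 0.08 rad and contact force between the fingers and black_carrier below 0.3 N), for 0.2 s.
2. the blue carrier is caught above the black one and let go (z of blue_carrier in the frame of feeder between 0.072 and 0.078 m and horizontal distance between blue_carrier and feeder below 0.006 m and angle between blue_carrier's own z axis and vertical below 0.08 rad and contact force between the fingers and blue_carrier below 0.3 N), for 0.2 s.
3. the white carrier is caught above the blue one and let go (z of white_carrier in the frame of feeder between 0.072 and 0.078 m and horizontal distance between white_carrier and feeder below 0.006 m and angle between white_carrier's own z axis and vertical below 0.08 rad and contact force between the fingers and white_carrier below 0.3 N), for 0.2 s.
At the end, for the whole second after the job is handed in: In the feeder, bottom up: black, blue, white, undersides at 35, 55, 75 mm (each within 3 mm, so all under the catches), within 6 mm of the axis; the cover on the rods (origin at 106 mm within 2.5, within 6 mm of the axis); all level within 0.08 rad, released, at rest (all of step 3 and z of blue_carrier in the frame of feeder between 0.052 and 0.058 m and horizontal distance between each of blue_carrier, black_carrier, cover and feeder below 0.006 m and angle between each of blue_carrier, black_carrier, cover's own z axis and vertical below 0.08 rad and z of black_carrier in the frame of feeder between 0.032 and 0.038 m and z of cover in the frame of feeder between 0.1035 and 0.1085 m and linear speed of each of black_carrier, blue_carrier, white_carrier, cover below 0.01 m/s and contact force between the fingers and black_carrier below 0.3 N and contact force between the fingers and blue_carrier below 0.3 N and contact force between the fingers and cover below 0.3 N); the robot touches nothing.
It fails at once if the tray is moved by more than 15 mm (distance of tray from where it was at the start of the episode above 0.015 m).
It fails at once if the jar is moved by more than 15 mm (distance of jar from where it was at the start of the episode above 0.015 m).
It fails at once if the wafer box is moved by more than 15 mm (distance of wafer_box from where it was at the start of the episode above 0.015 m).
It also fails if it takes over 112 s, if anything falls off the work surface, if the arm or the gripper's body presses on something with over 40 N, if the wrist force passes 120 N, or if a joint passes its speed limit or range.

## Working session

There is one attempt and no reset: what is moved stays moved. The work goes in short steps, Python scripts to look and compute and a shell command to move; the robot and the scene stay as the last step left them, time stands still between calls to the robot, and variables do not carry over. Pictures are saved under pics/ and viewed, and the job is handed in when it is done.

```bash
ls; mkdir -p pics; python3 - <<'E'
from workcell import env
import cv2
s=env.get_state()
print({k:(v if not hasattr(v,'round') else v) for k,v in s.items()})
for n in ["scene","top","wrist"]:
    d=env.read_camera(n); cv2.imwrite(f"pics/{n}0.png",d["color"]); print(n,d["mtx"].tolist(),d["view"].tolist())
E
```

```text
pics
{'clock': 0.0, 'joint_pos': array([ 1.03738865e+00,  3.13991841e-01,  4.49756689e-02,  1.30357556e+00,
       -5.88119343e-06,  1.43119958e+00]), 'qvel': array([ 2.53716629e-04,  1.46962305e-03,  7.54203436e-04, -4.28625931e-05,
       -6.65579153e-04, -6.77674653e-04]), 'tau': array([ 2.21597247e-04, -4.80628324e+01,  2.98531973e+01,  1.92625879e-02,
        1.64230323e-05,  1.48498088e-05]), 'tcp_pos': array([0.22038442, 0.53054539, 0.23041237]), 'orientation': array([-2.93634533e-04,  1.95635453e-01,  9.80676279e-01, -8.48326311e-04]), 'wrist_force': array([0.65604448, 0.40241829, 0.29851845]), 'ft_torque': array([-0.02121062, -0.01762446, -0.00603081]), 'finger_gap': 0.08543112310917828}
scene [[619.0958601406975, 0.0, 317.836957348456], [0.0, 619.0958601406975, 240.2794372100551], [0.0, 0.0, 1.0]] [[-0.7708690702094106, 0.6369549016170999, 0.0070235247866941375, 0.46006226501308317], [0.49267599133484674, 0.6031733839596733, -0.6272577113474671, -0.25919512456903804], [-0.403771277032808, -0.4800732466911554, -0.7787800932578516, 1.7099441609687394], [0.0, 0.0, 0.0, 1.0]]
top [[563.3132833801313, 0.0, 322.69990403309066], [0.0, 563.3132833801313, 236.3597055073968], [0.0, 0.0, 1.0]] [[0.027635488517900323, -0.9996021676630887, 0.005637923166484616, -0.0013466160113412243], [-0.98684604466256, -0.028180671918087204, -0.15918773151252993, 0.6145037557740133], [0.1592832819483488, -0.001164531450551607, -0.9872322320296595, 1.2434491871637599], [0.0, 0.0, 0.0, 1.0]]
wrist [[398.02055602938276, 0.0, 320.3626019519285], [0.0, 398.02055602938276, 234.96835997568397], [0.0, 0.0, 1.0]] [[0.38399684577702237, 0.9233339376766136, -0.0009284222623621169, -0.5750398781723551], [0.8909922409056618, -0.37028238383254747, 0.2627237767488766, -0.033764800087140306], [0.24223800089830114, -0.10171231861424392, -0.9648706416732297, 0.3782882278534201], [0.0, 0.0, 0.0, 1.0]]
```

View pics/top0.png

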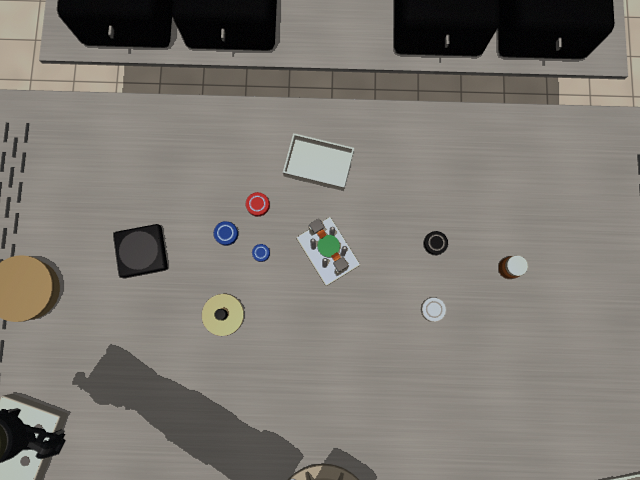

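View pics/scene0.png

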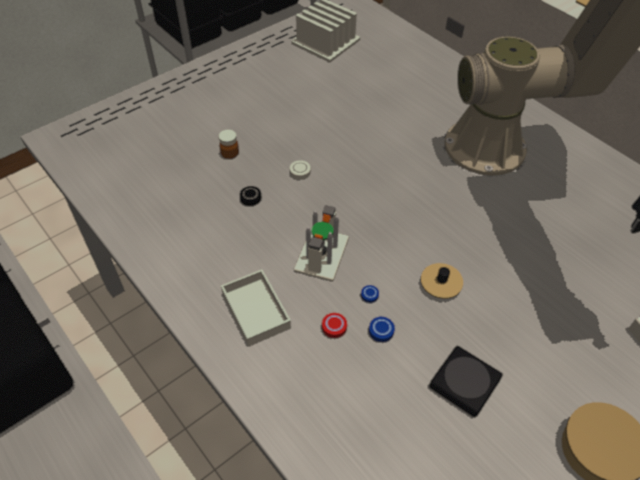

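View pics/wrist0.png

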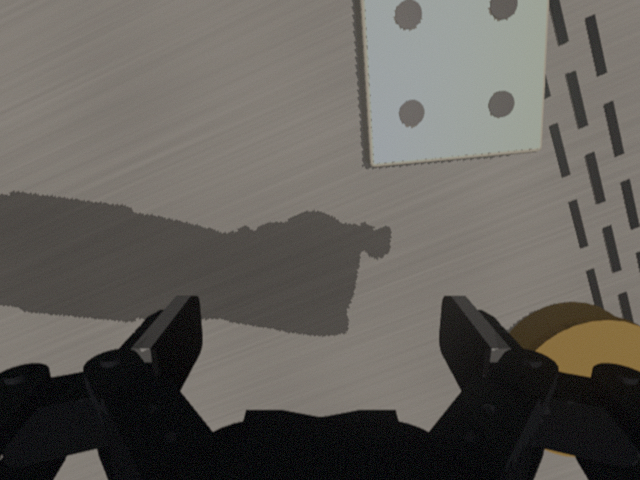

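```bash
cat > h.py <<'E'
from workcell import env
import numpy as np, cv2
from scipy.optimize import least_squares
from scipy.spatial.transform import Rotation as R
def proj(d,P):
    P=np.atleast_2d(P); c=P@d["view"][:3,:3].T+d["view"][:3,3]; u=c@d["mtx"].T
    return u[:,:2]/u[:,2:]
def ray(d,px,z):
    M=d["view"]; Rm=M[:3,:3]; o=-Rm.T@M[:3,3]
    v=Rm.T@np.linalg.inv(d["mtx"])@np.array([px[0],px[1],1.]); return o+v*(z-o[2])/v[2]
a=np.linspace(0,2*np.pi,60,endpoint=False)
def circ(x,y,r,z): return np.c_[x+r*np.cos(a),y+r*np.sin(a),0*a+z]
def cen(m):
    r,c=np.nonzero(m); return np.array([c.mean(),r.mean()])
def hullcen(p):
    h=cv2.convexHull(p.astype(np.float32)); m=cv2.moments(h); return np.array([m['m10']/m['m00'],m['m01']/m['m00']])
def tool():
    s=env.get_state(); q=s["orientation"]; return s["tcp_pos"],R.from_quat([q[1],q[2],q[3],q[0]])
E
python3 - <<'E'
from h import *
D={}
for n in ["top","scene"]:
    d=D[n]=env.read_camera(n)
    for t in ["black_carrier","blue_carrier","white_carrier","cover","jar","tray","wafer_box","feeder","lifter"]:
        for r in env.cut_out(n,t)[:4]:
            m=r["region"]; z={"cover":.02,"lifter":.0935}.get(t,.02)
            print(n,t,round(r["p"],2),np.round(r["location"]),m.sum(),np.round(ray(d,cen(m),z)[:2],4))
            np.save(f"pics/{n}_{t}_{int(r['location'][0])}.npy",m)
E
```

```text
top black_carrier 0.8 [436. 242.] 409 [ 0.6113 -0.248 ]
top black_carrier 0.48 [328. 250.] 2403 [0.5871 0.0051]
top blue_carrier 0.92 [225. 233.] 433 [0.6193 0.2448]
top blue_carrier 0.8 [257. 205.] 424 [0.6931 0.1744]
top blue_carrier 0.71 [263. 253.] 249 [0.5767 0.1604]
top white_carrier 0.98 [434. 308.] 504 [ 0.4563 -0.2412]
top white_carrier 0.7 [511. 268.] 579 [ 0.561 -0.429]
top cover 0.78 [220. 316.] 1394 [0.4306 0.2415]
top jar 0.88 [510. 266.] 560 [ 0.56   -0.4272]
top tray 0.8 [318. 160.] 2838 [0.7998 0.0327]
top tray 0.64 [139. 251.] 2359 [0.5723 0.4414]
top wafer_box 0.63 [137. 250.] 2270 [0.572  0.4424]
top feeder 0.9 [327. 251.] 2442 [0.5864 0.0041]
top lifter 0.72 [326. 243.] 352 [0.5874 0.0042]
scene black_carrier 0.91 [248. 197.] 405 [ 0.6202 -0.2406]
scene blue_carrier 0.89 [380. 328.] 569 [0.63   0.2511]
scene blue_carrier 0.69 [333. 325.] 595 [0.7013 0.1796]
scene blue_carrier 0.57 [370. 297.] 270 [0.5864 0.1687]
scene white_carrier 0.65 [300. 170.] 328 [ 0.4663 -0.2356]
scene cover 0.81 [444. 282.] 1179 [0.4366 0.245 ]
scene cover 0.49 [321. 245.] 2366 [ 5.841e-01 -5.000e-04]
scene jar 0.86 [227. 143.] 513 [ 0.5548 -0.4343]
scene tray 0.77 [255. 305.] 3261 [0.8046 0.0366]
scene wafer_box 0.6 [463. 379.] 2998 [0.5802 0.4453]
scene feeder 0.91 [321. 245.] 2391 [ 5.834e-01 -5.000e-04]
scene feeder 0.23 [441. 282.] 1217 [0.4372 0.2444]
scene lifter 0.69 [322. 231.] 308 [0.5917 0.0067]
```

```bash
python3 - <<'E'
import cv2,numpy as np
i=cv2.imread('pics/top0.png')
f=lambda x,y,w=50:cv2.resize(i[y-w:y+w,x-w:x+w],(390,390),interpolation=cv2.INTER_CUBIC)
cv2.imwrite('pics/crops.png',np.hstack([f(328,250,40),f(240,230)]))
cv2.imwrite('pics/crops2.png',np.hstack([f(436,275,50),f(222,314,40)]))
E
```

```text
(no output)
```

View pics/crops.png

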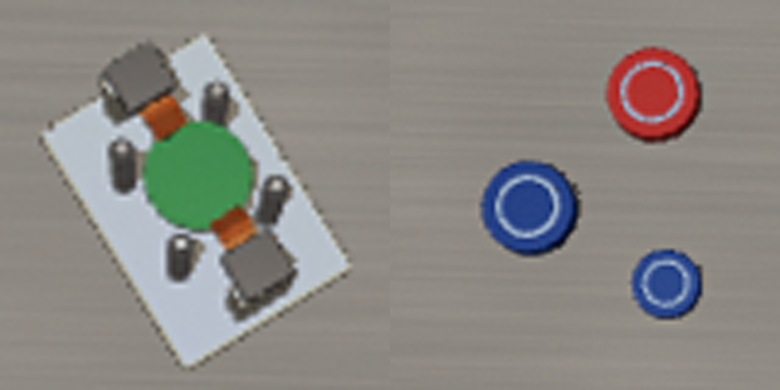

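View pics/crops2.png

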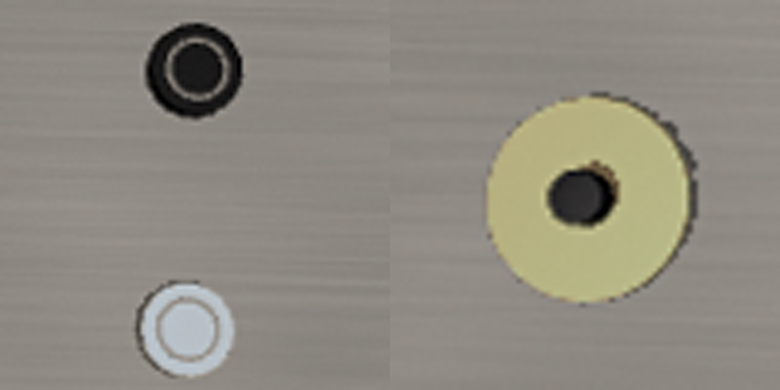

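```bash
cat >> h.py <<'E'
def plan(x,y,z,yaw_y=None):
    """rows needed from current pose: tool-frame shift in units of 20mm; turn in deg for tool y to align with world direction yaw_y (mod 180)"""
    p,r=tool(); d=r.inv().apply(np.array([x,y,z])-p)
    ya=r.apply([0,1,0]); cur=np.degrees(np.arctan2(ya[1],ya[0]))
    print("tcp",np.round(p,4),"ycur",round(cur,2),"zax",np.round(r.apply([0,0,1]),4),"shift units20",np.round(d/.02,3))
    if yaw_y is not None:
        t=(cur-yaw_y+90)%180-90; print("turn about tool z (deg, +tool)",round(t,2),"units6",round(t/6,3))
E
python3 - <<'E'
from h import *
t=dict(view=np.array([[0.027635488517900323, -0.9996021676630887, 0.005637923166484616, -0.0013466160113412243], [-0.98684604466256, -0.028180671918087204, -0.15918773151252993, 0.6145037557740133], [0.1592832819483488, -0.001164531450551607, -0.9872322320296595, 1.2434491871637599], [0.0, 0.0, 0.0, 1.0]]),mtx=np.array([[563.3132833801313, 0.0, 322.69990403309066], [0.0, 563.3132833801313, 236.3597055073968], [0.0, 0.0, 1.0]]))
s=dict(view=np.array([[-0.7708690702094106, 0.6369549016170999, 0.0070235247866941375, 0.46006226501308317], [0.49267599133484674, 0.6031733839596733, -0.6272577113474671, -0.25919512456903804], [-0.403771277032808, -0.4800732466911554, -0.7787800932578516, 1.7099441609687394], [0.0, 0.0, 0.0, 1.0]]),mtx=np.array([[619.0958601406975, 0.0, 317.836957348456], [0.0, 619.0958601406975, 240.2794372100551], [0.0, 0.0, 1.0]]))
import pickle; pickle.dump((t,s),open('cams.pkl','wb'))
C=np.array([ray(t,p,.012) for p in [(296.2,237.7),(329.6,217.2),(359.8,265),(326.4,285.5)]])
print("feeder c",C.mean(0),"sides",np.linalg.norm(np.roll(C,-1,0)-C,axis=1))
e=C[2]-C[1]+C[3]-C[0]; print("xaxis yaw",np.degrees(np.arctan2(e[1],e[0])))
import glob
for n,ft,fs in [("black_carrier",436,248),("blue_carrier",225,380),("white_carrier",434,300)]:
    ms=[(t,np.load(f"pics/top_{n}_{ft}.npy")),(s,np.load(f"pics/scene_{n}_{fs}.npy"))]
    for sub in (ms[:1],ms[1:],ms):
        f=lambda v: np.concatenate([hullcen(proj(d,np.r_[circ(*v,.028,.02),circ(*v,.028,.002)]))-cen(m) for d,m in sub])
        r=least_squares(f,[.6,0]); print(n,np.round(r.x,4),np.round(r.fun,1))
f=lambda v:np.concatenate([hullcen(proj(d,np.r_[circ(*v,.025,.0935)]))-cen(np.load(g)) for d,g in [(t,"pics/top_lifter_326.npy"),(s,"pics/scene_lifter_322.npy")]])
r=least_squares(f,[.6,0]);print("lifter",r.x,r.fun)
f=lambda v:np.concatenate([hullcen(proj(d,np.r_[circ(*v,.048,.02),circ(*v,.048,.014),circ(*v,.013,.054)]))-cen(np.load(g)) for d,g in [(t,"pics/top_cover_220.npy"),(s,"pics/scene_cover_444.npy")]])
r=least_squares(f,[.6,0]);print("cover",r.x,r.fun)
plan(.611,-.246,.19,0)
E
```

```text
feeder c [0.58541563 0.00255024 0.012     ] sides [0.09309908 0.13407387 0.09187075 0.13325307]
xaxis yaw -146.4019233704416
black_carrier [ 0.6127 -0.2496] [-0.  0.]
black_carrier [ 0.6157 -0.248 ] [-0. -0.]
black_carrier [ 0.6139 -0.2493] [-0.2 -0.5  0.3 -0.6]Traceback (most recent call last):
  File "<stdin>", line 10, in <module>
    fid = stack.enter_context(open(os.fspath(file), "rb"))
                              ~~~~^^^^^^^^^^^^^^^^^^^^^^^
FileNotFoundError: [Errno 2] No such file or directory: 'pics/top_blue_carrier_225.npy'
```

```bash
ls pics/*.npy; python3 - <<'E'
from h import *
import pickle,glob; t,s=pickle.load(open('cams.pkl','rb'))
def L(n,k,x): 
    g=min(glob.glob(f"pics/{n}_{k}_*.npy"),key=lambda g:abs(int(g.split('_')[-1][:-4])-x)); return np.load(g)
def fit(k,xt,xs,pts):
    f=lambda v:np.concatenate([hullcen(proj(d,pts(*v)))-cen(L(n,k,x)) for d,n,x in [(t,"top",xt),(s,"scene",xs)]])
    r=least_squares(f,[.6,0]); print(k,np.round(r.x,4),np.round(r.fun,1))
cc=lambda x,y:np.r_[circ(x,y,.028,.02),circ(x,y,.028,.002)]
fit("blue_carrier",225,380,cc); fit("white_carrier",434,300,cc)
fit("lifter",326,322,lambda x,y:circ(x,y,.025,.0935))
fit("cover",220,444,lambda x,y:np.r_[circ(x,y,.048,.02),circ(x,y,.048,.014),circ(x,y,.013,.054)])
plan(.614,-.249,.19,0)
E
```

```text
pics/scene_black_carrier_248.npy
pics/scene_blue_carrier_333.npy
pics/scene_blue_carrier_369.npy
pics/scene_blue_carrier_380.npy
pics/scene_cover_321.npy
pics/scene_cover_444.npy
pics/scene_feeder_320.npy
pics/scene_feeder_441.npy
pics/scene_jar_226.npy
pics/scene_lifter_322.npy
pics/scene_tray_254.npy
pics/scene_wafer_box_462.npy
pics/scene_white_carrier_300.npy
pics/top_black_carrier_327.npy
pics/top_black_carrier_436.npy
pics/top_blue_carrier_224.npy
pics/top_blue_carrier_257.npy
pics/top_blue_carrier_262.npy
pics/top_cover_219.npy
pics/top_feeder_326.npy
pics/top_jar_510.npy
pics/top_lifter_326.npy
pics/top_tray_138.npy
pics/top_tray_318.npy
pics/top_wafer_box_137.npy
pics/top_white_carrier_433.npy
pics/top_white_carrier_510.npy
blue_carrier [0.6233 0.2469] [-0.2 -1.1  0.6 -0.8]
white_carrier [ 0.4584 -0.243 ] [ 0.1 -0.7  0.7 -0.4]
lifter [0.5889 0.0045] [-0.1 -0.6  0.3 -1.1]
cover [0.4322 0.2422] [-0.1 -0.6  0.3 -0.7]
tcp [0.2206 0.531  0.2313] ycur 67.44 zax [ 0.e+00  1.e-04 -1.e+00] shift units20 [-33.127 -28.469   2.064]
turn about tool z (deg, +tool) 67.44 units6 11.239
```

```bash
python3 -m pendant '[[[0,0,0],0.94,-1],[[0,0,0],0.94,-1],[[0,0,0],0.94,-1],[[0,0,0],0.94,-1],[[0,0,0],0.94,-1],[[0,0,0],0.93,-1]]' 60; python3 - <<'E'
from h import *
d=env.read_camera("wrist"); p,r=tool(); Rm=d["view"][:3,:3]; o=-Rm.T@d["view"][:3,3]
print("cam in tool",r.inv().apply(o-p),"fwd in tool",r.inv().apply(Rm[2]),"right",r.inv().apply(Rm[0]), o)
f=Rm[2]
plan(.614,-.249,.19,33.6)
# tcp such that camera axis hits feeder (0.587,.0035,0.1) with tcp z 0.25
o2=o+np.array([0,0,.02]); h=o2+f*(.08-o2[2])/f[2]
tgt=np.array([.587,.0035])-h[:2]+p[:2]; print(tgt); plan(*tgt,.25)
E
```

```text
clock: 1.9
tcp_pos: [0.2207, 0.531, 0.2313]
orientation: [0.0, 0.474, 0.881, 0.0]
wrist_force: [-0.8, 1.2, 0.5]
finger_gap: 0.0855
cam in tool [ 0.06694511  0.00026467 -0.14281239] fwd in tool [-0.26261572  0.00117276  0.96489979] right [ 2.52736326e-03  9.99996667e-01 -5.27551856e-04] [0.18412109 0.58709789 0.37415038]
tcp [0.2207 0.531  0.2313] ycur 33.31 zax [ 0.e+00  1.e-04 -1.e+00] shift units20 [-43.394  -4.982   2.063]
turn about tool z (deg, +tool) -0.29 units6 -0.048
[0.57626531 0.01863288]
tcp [0.2207 0.531  0.2313] ycur 33.31 zax [ 0.e+00  1.e-04 -1.e+00] shift units20 [-31.175   0.79   -0.936]
```

```bash
python3 -m pendant '[[[-1,0.1,0],0,-1],[[-1,0.1,0],0,-1],[[-1,0.1,0],0,-1],[[-1,0.1,0],0,-1],[[-1,0.1,0],0,-1],[[-1,0.1,-0.3],0,-1],[[-1,0.1,-0.3],0,-1],[[-1,0.1,-0.3],0,-1],[[-1,0,0],0,-1],[[-1,0,0],0,-1],[[-1,0,0],0,-1],[[-1,0,0],0,-1]]'
python3 -m pendant '[[[-1,0,0],0,-1],[[-1,0,0],0,-1],[[-1,0,0],0,-1],[[-1,0,0],0,-1],[[-1,0,0],0,-1],[[-1,0,0],0,-1],[[-1,0,0],0,-1],[[-1,0,0],0,-1],[[-1,0,0],0,-1],[[-1,0,0],0,-1],[[-1,0,0],0,-1],[[-1,0,0],0,-1]]'
python3 -m pendant '[[[-1,0,0],0,-1],[[-1,0,0],0,-1],[[-1,0,0],0,-1],[[-1,0,0],0,-1],[[-1,0,0],0,-1],[[-1,0,0],0,-1],[[-1,0,0],0,-1],[[-0.2,0,0],0,-1],[[0,0,0],0,-1],[[0,0,0],0,-1]]'
python3 - <<'E'
from h import *
import pickle
d=env.read_camera("wrist"); cv2.imwrite("pics/wf1.png",d["color"]); pickle.dump(d,open("pics/wf1.pkl","wb"))
plan(.614,-.249,.19,33.6)
E
```

```text
clock: 3.45
tcp_pos: [0.3677, 0.3388, 0.2494]
orientation: [0.0, 0.472, 0.881, 0.0]
wrist_force: [-0.4, 0.1, 0.6]
finger_gap: 0.0853
clock: 4.95
tcp_pos: [0.5007, 0.1392, 0.2493]
orientation: [0.0, 0.472, 0.882, 0.0]
wrist_force: [0.4, 1.0, 0.7]
finger_gap: 0.0856
clock: 6.2
tcp_pos: [0.5794, 0.021, 0.2494]
orientation: [-0.0, 0.472, 0.882, 0.0]
wrist_force: [-1.1, 0.2, 0.3]
finger_gap: 0.085
tcp [0.5794 0.0211 0.2494] ycur 33.71 zax [-1.e-04  2.e-04 -1.e+00] shift units20 [-12.194  -6.056   2.968]
turn about tool z (deg, +tool) 0.11 units6 0.018
```

View pics/wf1.png

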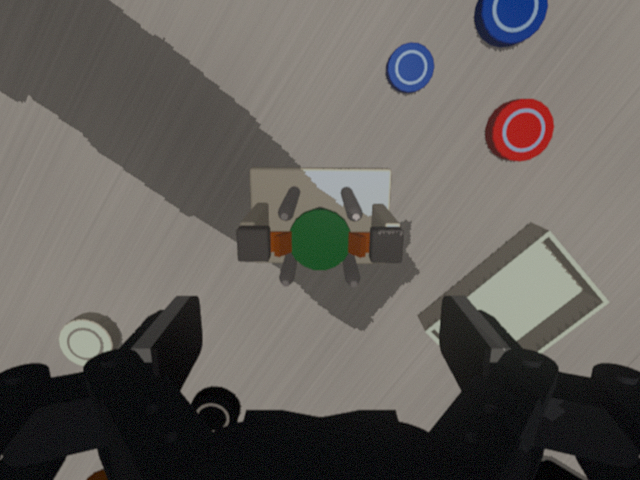

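```bash
cat >> h.py <<'E'
def green(d):
    c=d["color"].astype(int); m=(c[...,1]>c[...,2]+25)&(c[...,1]>c[...,0]+15); m=m.astype(np.uint8)
    n,l,st,ce=cv2.connectedComponentsWithStats(m); k=1+np.argmax(st[1:,4]); return l==k
E
python3 - <<'E'
from h import *
import pickle
d=pickle.load(open("pics/wf1.pkl","rb"))
m=green(d); print(m.sum(),cen(m),"axis",ray(d,cen(m),.0935))
r,c=np.nonzero(m); print(c.min(),c.max(),r.min(),r.max())
cor=[ray(d,p,.012) for p in [(249.5,168.5),(391.5,168.5)]]; e=cor[0]-cor[1]; print("len",np.linalg.norm(e),"yaw",np.degrees(np.arctan2(e[1],e[0])), cor)
# expected base corners from axis
ax=ray(d,cen(m),.0935)
i=d["color"][140:300,210:430]; cv2.imwrite("pics/wf1c.png",cv2.resize(i,None,fx=3.6,fy=3.6,interpolation=cv2.INTER_CUBIC))
E
```

```text
2868 [319.51847978 239.33647141] axis [0.58929815 0.00613497 0.0935    ]
291 349 209 269
len 0.1344644831264792 yaw -146.32722715833194 [array([0.50820006, 0.0081084 , 0.012     ]), array([0.62010378, 0.0826621 , 0.012     ])]
```

View pics/wf1c.png

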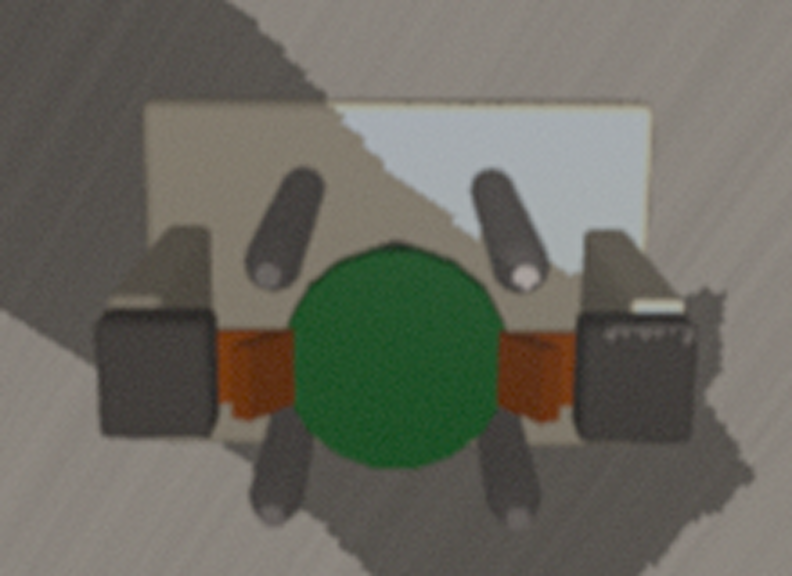

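```bash
python3 - <<'E'
from h import *
import pickle
d=pickle.load(open("pics/wf1.pkl","rb"))
P=[ray(d,((x+.5)/3.6+209.5,(y+.5)/3.6+139.5),.119) for x,y in [(267,274),(526,276),(274,517),(517,519)]]
print(np.round(P,4),np.mean(P,0))
print([np.linalg.norm(P[i]-P[j]) for i,j in [(0,1),(2,3),(0,2),(1,3)]])
E
```

```text
[[ 0.5549  0.0126  0.119 ]
 [ 0.5972  0.0403  0.119 ]
 [ 0.5833 -0.0295  0.119 ]
 [ 0.6248 -0.0024  0.119 ]] [0.59004755 0.00524183 0.119     ]
[np.float64(0.05052398535361088), np.float64(0.0496625904159731), np.float64(0.05078340792945646), np.float64(0.05083090703828004)]
```

```bash
python3 -m pendant '[[[-1,-0.5,0],0,-1],[[-1,-0.5,0],0,-1],[[-1,-0.5,0],0,-1],[[-1,-0.5,0],0,-1],[[-1,-0.5,0],0,-1],[[-1,-0.5,0],0,-1],[[-1,-0.5,0],0,-1],[[-1,-0.5,0.3],0,-1],[[-1,-0.5,0.5],0,-1],[[-1,-0.5,0.5],0,-1],[[-1,-0.5,0.5],0,-1],[[-1,-0.5,0.6],0,-1]]'
python3 -m pendant '[[[-0.2,-0.06,0.6],0,-1],[[0,0,0],0,-1],[[0,0,0],0,-1]]'
python3 - <<'E'
from h import *
import pickle
d=env.read_camera("wrist"); cv2.imwrite("pics/wb1.png",d["color"]); pickle.dump(d,open("pics/wb1.pkl","wb"))
plan(.614,-.249,.19,33.6)
for q in env.cut_out("wrist","black_carrier"):
    m=q["region"]; print(q["p"],m.sum(),cen(m),ray(d,cen(m),.015))
    f=lambda v:hullcen(proj(d,np.r_[circ(*v,.028,.02),circ(*v,.028,.002)]))-cen(m)
    print(least_squares(f,[.6,-.25]).x)
E
```

```text
clock: 7.75
tcp_pos: [0.6131, -0.2472, 0.2004]
orientation: [-0.0, 0.472, 0.882, 0.0]
wrist_force: [-0.3, -0.2, 0.1]
finger_gap: 0.0856
clock: 8.12
tcp_pos: [0.6142, -0.249, 0.1895]
orientation: [-0.0, 0.472, 0.882, 0.0]
wrist_force: [0.1, -0.5, -0.3]
finger_gap: 0.0854
tcp [ 0.6144 -0.249   0.1899] ycur 33.72 zax [ 7.e-04 -1.e-04 -1.e+00] shift units20 [ 0.013 -0.017 -0.003]
turn about tool z (deg, +tool) 0.12 units6 0.02
0.93 3737 [321.21755419 210.35911159] [ 0.61461742 -0.24718752  0.015     ]
[ 0.61489813 -0.2476104 ]
```

View pics/wb1.png

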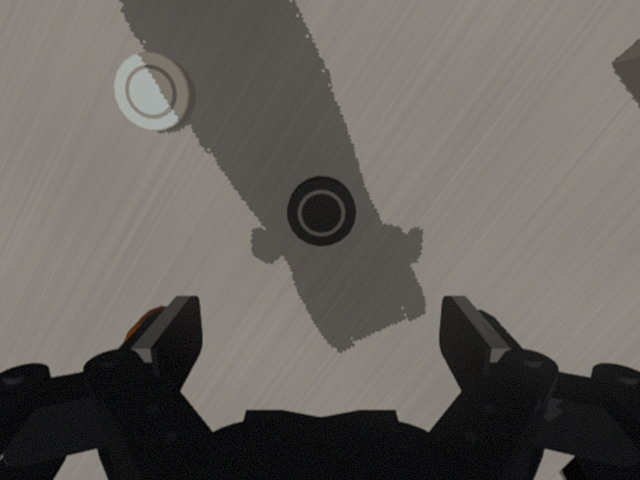

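```bash
python3 - <<'E'
from h import *
plan(.6149,-.2478,.002,33.6)
E
```

```text
tcp [ 0.6145 -0.2491  0.1901] ycur 33.72 zax [ 1.e-03 -3.e-04 -1.e+00] shift units20 [0.049 0.046 9.405]
turn about tool z (deg, +tool) 0.12 units6 0.02
```

```bash
python3 -m pendant '[[[0.05,0.05,1],0,-1],[[0,0,1],0,-1],[[0,0,1],0,-1],[[0,0,1],0,-1],[[0,0,1],0,-1],[[0,0,1],0,-1],[[0,0,1],0,-1],[[0,0,0.8],0,-1],[[0,0,0.8],0,-1],[[0,0,0.5],0,-1],[[0,0,0.2],0,-1],[[0,0,0],0,-1]]' 20
python3 -m pendant '[[[0,0,0],0,0.1],[[0,0,0],0,0.5],[[0,0,0],0,1],[[0,0,0],0,1],[[0,0,0],0,1],[[0,0,0],0,1]]' 20
python3 -c "
from h import *
d=env.read_camera('wrist'); cv2.imwrite('pics/wb2.png',d['color']); plan(.6149,-.2478,.002,33.6)"
```

```text
clock: 9.72
tcp_pos: [0.6145, -0.2484, 0.0033]
orientation: [-0.0, 0.472, 0.882, 0.0]
wrist_force: [-0.1, 0.8, -0.1]
finger_gap: 0.0855
clock: 10.48
tcp_pos: [0.6148, -0.2487, 0.0041]
orientation: [0.001, 0.472, 0.882, -0.0]
wrist_force: [-0.4, 0.2, 4.9]
finger_gap: 0.0545
tcp [ 0.6148 -0.2487  0.0042] ycur 33.65 zax [ 1.1e-03 -7.0e-04 -1.0e+00] shift units20 [0.036 0.028 0.108]
turn about tool z (deg, +tool) 0.05 units6 0.009
```

View pics/wb2.png

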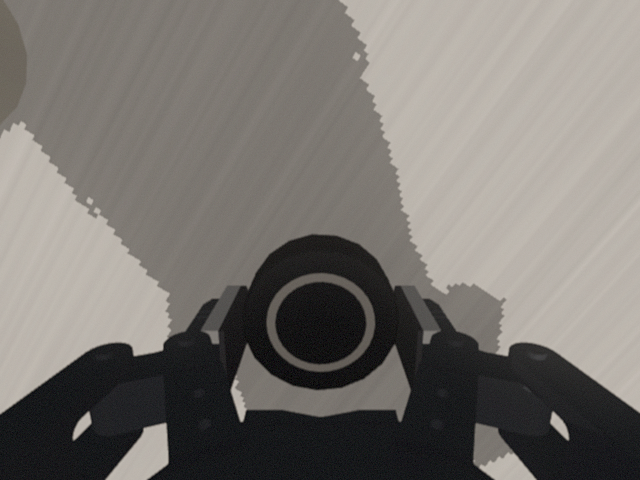

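```bash
python3 -m pendant '[[[0,0,-0.1],0,-0.6],[[0,0,-0.05],0,-1],[[0,0,0],0,-1],[[0,0,0],-1,-1],[[0,0,0],-1,-1],[[0,0,0],-1,-1],[[0,0,0],-1,-1],[[0,0,0],-1,-1],[[0,0,0],-1,-1],[[0,0,0],-1,-1],[[0,0,0],-1,-1],[[0,0,0],-1,-1]]' 20
python3 -m pendant '[[[0,0,0],-1,-1],[[0,0,0],-1,-1],[[0,0,0],-1,-1],[[0,0,0],-1,-1],[[0,0,0],-1,-1],[[0,0,0],-1,-1],[[0,0,0],0,-1],[[0,0,0],0,0.1],[[0,0,0],0,0.5],[[0,0,0],0,1],[[0,0,0],0,1],[[0,0,0],0,1]]' 20
python3 -m pendant '[[[0,0,0],0,1],[[0,0,0],0,1],[[0,0,0],0,1],[[0,0,0],0,1]]' 100
python3 -c "
from h import *
d=env.read_camera('wrist'); cv2.imwrite('pics/wb3.png',d['color']); plan(.5895,.0055,.25,123.65)"
```

```text
clock: 12.02
tcp_pos: [0.6143, -0.2483, 0.006]
orientation: [-0.0, 0.019, 1.0, 0.0]
wrist_force: [-0.1, 0.8, 0.6]
finger_gap: 0.0854
clock: 13.52
tcp_pos: [0.6145, -0.2484, 0.0065]
orientation: [0.0, -0.289, 0.957, -0.0]
wrist_force: [-0.4, 0.6, 3.4]
finger_gap: 0.0545
clock: 14.02
tcp_pos: [0.615, -0.2486, 0.0073]
orientation: [0.001, -0.289, 0.957, -0.0]
wrist_force: [-1.0, 0.4, 5.9]
finger_gap: 0.052
tcp [ 0.615  -0.2487  0.0073] ycur 123.65 zax [ 1.4e-03 -6.0e-04 -1.0e+00] shift units20 [ -5.992  11.269 -12.145]
turn about tool z (deg, +tool) 0.0 units6 0.001
```

View pics/wb3.png

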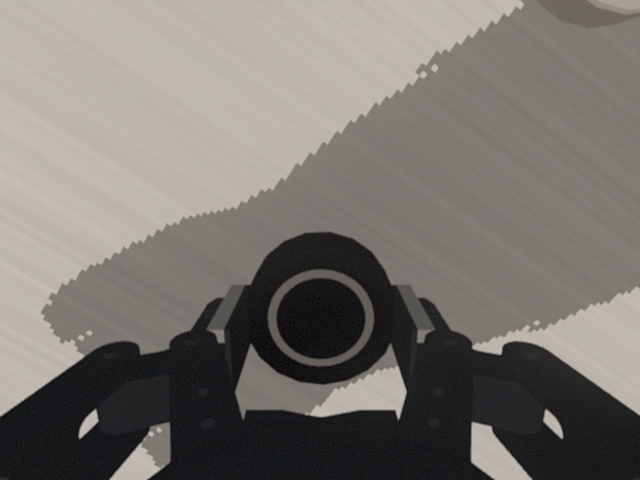

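```bash
python3 -m pendant '[[[0,0,-0.3],0,1],[[0,0,-1],0,1],[[0,0,-1],0,1],[[-0.6,1,-1],0,1],[[-0.6,1,-1],0,1],[[-0.6,1,-1],0,1],[[-0.6,1,-1],0,1],[[-0.6,1,-1],0,1],[[-0.6,1,-1],0,1],[[-0.6,1,-1],0,1],[[-0.6,1,-1],0,1],[[-0.6,1,-1],0,1]]'
python3 - <<'E'
from h import *
import pickle
d=env.read_camera("wrist"); cv2.imwrite("pics/wb4.png",d["color"]); pickle.dump(d,open("pics/wb4.pkl","wb"))
plan(.5895,.0055,.25,123.65)
E
```

```text
clock: 15.58
tcp_pos: [0.6042, -0.0369, 0.2337]
orientation: [0.0, -0.29, 0.957, -0.0]
wrist_force: [0.2, 0.2, -2.3]
finger_gap: 0.0517
tcp [ 0.605  -0.0343  0.2369] ycur 123.82 zax [ 0.0043  0.0012 -1.    ] shift units20 [-0.467  2.086 -0.655]
turn about tool z (deg, +tool) 0.17 units6 0.028
```

View pics/wb4.png

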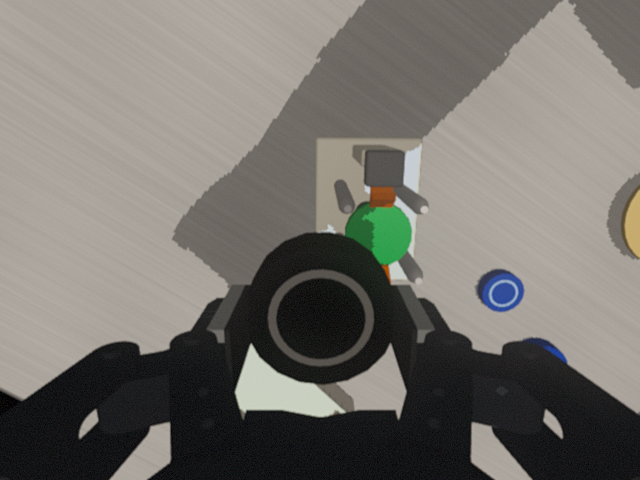

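```bash
cat >> h.py <<'E'
def inhand(d,px,top=.0127):
    p,r=tool(); o=-d["view"][:3,:3].T@d["view"][:3,3]
    v=d["view"][:3,:3].T@np.linalg.inv(d["mtx"])@np.array([px[0],px[1],1.])
    o=r.inv().apply(o-p); v=r.inv().apply(v); return o+v*(-top-o[2])/v[2]
E
python3 - <<'E'
from h import *
import pickle
d=pickle.load(open("pics/wb4.pkl","rb"))
g=d["color"].max(2); m=np.zeros((480,640),np.uint8); m[255:385,255:386]=(g[255:385,255:386]>60)
# ring: annulus around (320,317)
yy,xx=np.mgrid[:480,:640]; rr=np.hypot(xx-320.5,yy-317); pts=np.c_[xx[(m>0)&(rr>42)&(rr<58)],yy[(m>0)&(rr>42)&(rr<58)]]
print(len(pts)); el=cv2.fitEllipse(pts.astype(np.float32)); print(el)
print("disc centre in tool",inhand(d,el[0]))
dark=((g<45)&(rr<45)).astype(np.uint8); print(cen(dark),inhand(d,cen(dark)))
E
```

```text
2235
((320.4278564453125, 317.4490966796875), (90.57637023925781, 98.16127014160156), 89.88124084472656)
disc centre in tool [ 0.00339358 -0.00122646 -0.0127    ]
[320.42321557 318.25378515] [ 0.00308406 -0.00122891 -0.0127    ]
```

```bash
python3 -m pendant '[[[1,1,-0.6],0,1],[[0.5,1,0],0,1],[[0,0,0],0,1],[[0,0,0],0,1]]'
python3 - <<'E'
from h import *
import pickle
d=env.read_camera("wrist"); cv2.imwrite("pics/wb5.png",d["color"]); pickle.dump((d,tool()),open("pics/wb5.pkl","wb"))
plan(.5895,.0055,.25,123.65)
m=green(d); print(cen(m),m.sum(),ray(d,cen(m),.0935))
i=d["color"][90:290,220:440]; cv2.imwrite("pics/wb5c.png",cv2.resize(i,None,fx=3,fy=3,interpolation=cv2.INTER_CUBIC))
E
```

```text
clock: 16.12
tcp_pos: [0.5579, -0.0219, 0.2446]
orientation: [0.0, -0.29, 0.957, -0.0]
wrist_force: [0.8, -0.7, -1.1]
finger_gap: 0.0521
tcp [ 0.5581 -0.0221  0.2444] ycur 123.66 zax [ 6.e-04 -2.e-04 -1.e+00] shift units20 [-2.074  0.279 -0.281]
turn about tool z (deg, +tool) 0.01 units6 0.001Traceback (most recent call last):
  File "<stdin>", line 5, in <module>
  File "h.py", line 28, in green
    n,l,st,ce=cv2.connectedComponentsWithStats(m); k=1+np.argmax(st[1:,4]); return l==k
                                                       ~~~~~~~~~^^^^^^^^^^
    return _wrapfunc(a, 'argmax', axis=axis, out=out, **kwds)
    return bound(*args, **kwds)
ValueError: attempt to get argmax of an empty sequence
```

View pics/wb5.png

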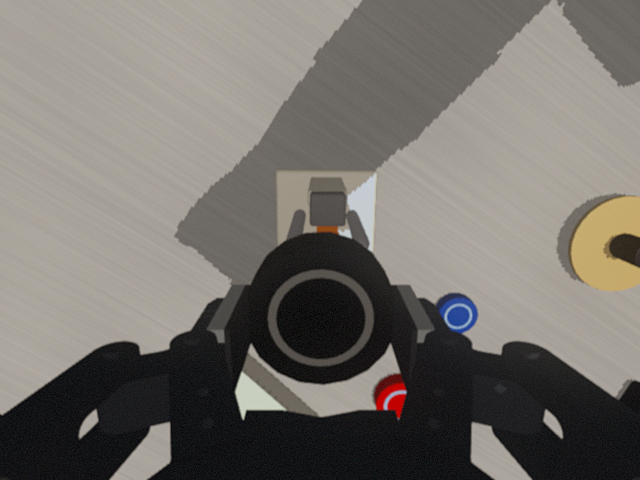

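```bash
python3 -m pendant '[[[-1,0.2,0],0,1],[[-1,0,0],0,1],[[-1,0,0],0,1],[[-1,0,0],0,1],[[0,0,0],0,1],[[0,0,0],0,1]]'
python3 - <<'E'
from h import *
import pickle
d=env.read_camera("wrist"); cv2.imwrite("pics/wb6.png",d["color"]); pickle.dump((d,tool()),open("pics/wb6.pkl","wb"))
plan(.5895,.0055,.25,123.65)
i=d["color"][90:290,220:440]; cv2.imwrite("pics/wb6c.png",cv2.resize(i,None,fx=3,fy=3,interpolation=cv2.INTER_CUBIC))
m=green(d); print(cen(m),m.sum(),ray(d,cen(m),.0935))
E
```

```text
clock: 16.92
tcp_pos: [0.6216, 0.0252, 0.2437]
orientation: [-0.001, -0.289, 0.957, 0.0]
wrist_force: [-0.3, -0.0, -0.9]
finger_gap: 0.0521
tcp [0.6215 0.0251 0.244 ] ycur 123.63 zax [-9.e-04 -0.e+00 -1.e+00] shift units20 [ 1.875  0.067 -0.301]
turn about tool z (deg, +tool) -0.02 units6 -0.004
[320.9831908  166.38631672] 3391 [0.58944418 0.00512867 0.0935    ]
```

View pics/wb6c.png

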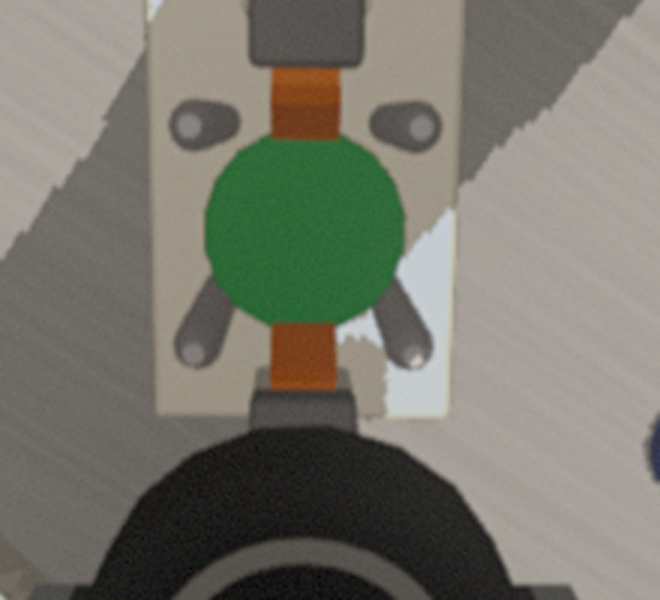

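```bash
python3 - <<'E'
from h import *
import pickle
for f in ["wb5","wb6"]:
    d,(p,r)=pickle.load(open(f"pics/{f}.pkl","rb"))
    g=d["color"].max(2); m=(g>60)
    yy,xx=np.mgrid[:480,:640]; rr=np.hypot(xx-320.5,yy-317); k=m&(rr>42)&(rr<58); pts=np.c_[xx[k],yy[k]]
    el=cv2.fitEllipse(pts.astype(np.float32)); Rm=d["view"][:3,:3]
    o=r.inv().apply(-Rm.T@d["view"][:3,3]-p); v=r.inv().apply(Rm.T@np.linalg.inv(d["mtx"])@np.array([*el[0],1]))
    print(f,el,o+v*(-.0127-o[2])/v[2],o)
d,(p,r)=pickle.load(open("pics/wb6.pkl","rb"))
Q=[((x+.5)/3+219.5,(y+.5)/3+89.5) for x,y in [(187,125),(424,126),(192,352),(414,355)]]
P=[ray(d,q,.119) for q in Q]; print(np.round(P,4),np.mean(P,0))
E
```

```text
wb5 ((320.404541015625, 317.415771484375), (90.51307678222656, 98.10639953613281), 89.83157348632812) [-0.00035596  0.00073207 -0.0127    ] [ 0.06606443  0.00069439 -0.14307106]
wb6 ((320.3874206542969, 317.3924255371094), (90.50263214111328, 98.15827178955078), 89.932861328125) [-0.00028213  0.00045609 -0.0127    ] [ 0.06581042  0.00037935 -0.14260623]
[[ 0.5827 -0.0299  0.119 ]
 [ 0.5544  0.013   0.119 ]
 [ 0.6245 -0.0023  0.119 ]
 [ 0.597   0.0402  0.119 ]] [0.58965082 0.00526981 0.119     ]
```

```bash
python3 - <<'E'
from h import *
plan(.5896,.0054,.15,123.65)
E
python3 -m pendant '[[[0.6,0.05,0],0,1],[[0.6,0,0],0,1],[[0.5,0,0.5],0,1],[[0.17,0,1],0,1],[[0,0,1],0,1],[[0,0,1],0,1],[[0,0,0.8],0,1],[[0,0,0.4],0,1],[[0,0,0],0,1],[[0,0,0],0,1]]'
python3 - <<'E'
from h import *
plan(.5896,.0054,.15,123.65)
E
```

```text
tcp [0.6215 0.0251 0.244 ] ycur 123.63 zax [-9.e-04 -0.e+00 -1.e+00] shift units20 [1.87  0.058 4.699]
turn about tool z (deg, +tool) -0.02 units6 -0.004
clock: 18.23
tcp_pos: [0.5906, 0.0057, 0.1511]
orientation: [0.001, -0.29, 0.957, -0.0]
wrist_force: [0.0, 0.1, -2.3]
finger_gap: 0.0516
tcp [0.5906 0.0057 0.1511] ycur 123.66 zax [ 1.3e-03 -1.0e-04 -1.0e+00] shift units20 [0.049 0.017 0.054]
turn about tool z (deg, +tool) 0.01 units6 0.002
```

```bash
python3 -m pendant '[[[0.05,0,0.5],0,1],[[0,0,0.5],0,1],[[0,0,0.5],0,1],[[0,0,0.4],0,1],[[0,0,0],0,1],[[0,0,0],0,1]]'
python3 - <<'E'
from h import *
d=env.read_camera("wrist"); cv2.imwrite("pics/wb7.png",d["color"]);d=env.read_camera("scene"); cv2.imwrite("pics/sb7.png",cv2.resize(d["color"][160:310,230:430],None,fx=4,fy=4))
plan(.5896,.0054,.11,123.65)
E
```

```text
clock: 18.98
tcp_pos: [0.5893, 0.0052, 0.1124]
orientation: [-0.0, -0.29, 0.957, -0.0]
wrist_force: [-0.2, -0.2, -0.2]
finger_gap: 0.0517
tcp [0.5894 0.0052 0.1125] ycur 123.66 zax [ 3.e-04 -0.e+00 -1.e+00] shift units20 [-0.016  0.004  0.125]
turn about tool z (deg, +tool) 0.01 units6 0.002
```

View pics/wb7.png

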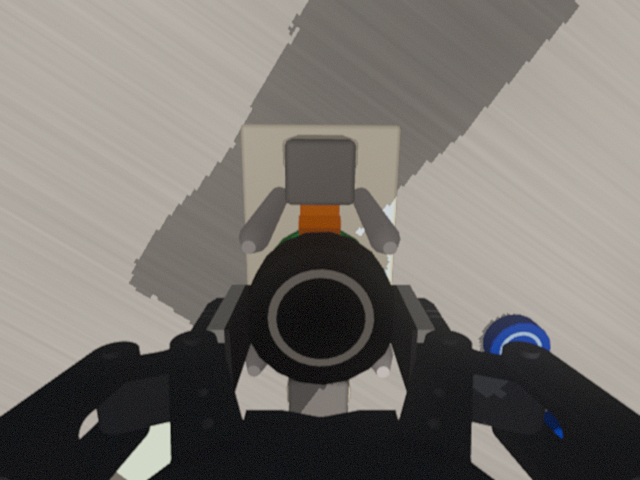

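View pics/sb7.png

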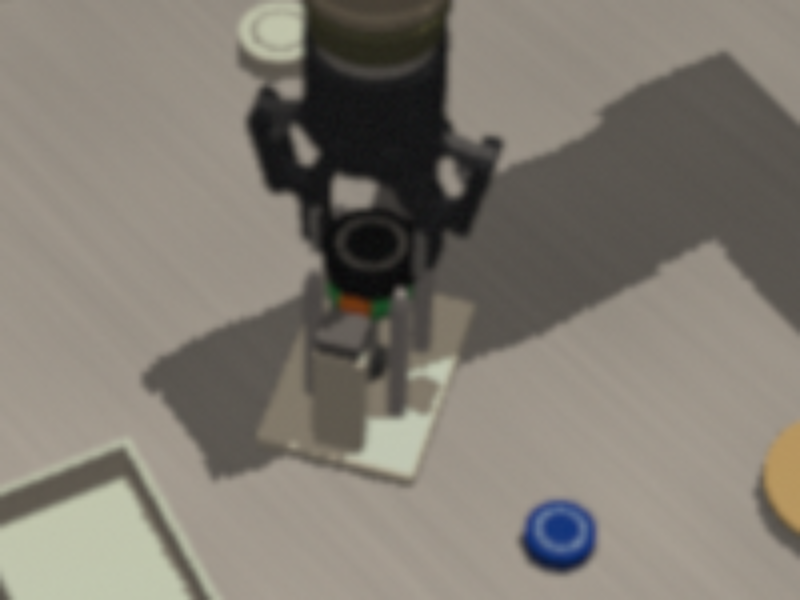

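```bash
python3 -m pendant '[[[0,0,0.2],0,1],[[0,0,0.2],0,1],[[0,0,0.2],0,1],[[0,0,0.2],0,1],[[0,0,0],0,1]]'
python3 -m pendant '[[[0,0,0.25],0,1],[[0,0,0.25],0,1],[[0,0,0.25],0,1],[[0,0,0.2],0,1],[[0,0,0.1],0,1],[[0,0,0],0,1]]'
python3 - <<'E'
from h import *
d=env.read_camera("wrist"); cv2.imwrite("pics/wb8.png",d["color"])
plan(.5896,.0054,.0773,123.65)
E
```

```text
clock: 19.7
tcp_pos: [0.5898, 0.0049, 0.0961]
orientation: [0.0, -0.289, 0.957, -0.0]
wrist_force: [2.2, -1.5, -0.2]
finger_gap: 0.0517
clock: 20.45
tcp_pos: [0.5896, 0.0051, 0.0753]
orientation: [0.0, -0.289, 0.957, -0.0]
wrist_force: [2.3, -1.9, 3.4]
finger_gap: 0.0516
tcp [0.5895 0.0051 0.0754] ycur 123.65 zax [ 5.e-04 -1.e-04 -1.e+00] shift units20 [-0.012  0.01  -0.093]
turn about tool z (deg, +tool) 0.0 units6 0.001
```

View pics/wb8.png

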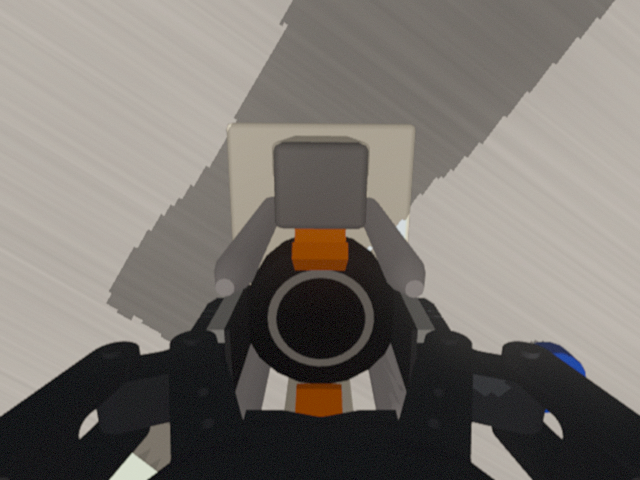

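```bash
python3 -m pendant '[[[0,0,0],0,-1],[[0,0,0],0,-1],[[0,0,0],0,-1],[[0,0,0],0,-1]]'
python3 -m pendant '[[[0,0,-0.5],0,-1],[[0,0,-1],0,-1],[[0,0,-1],0,-1],[[0,0,-1],0,-1],[[0,0,-1],0,-1],[[0,0,-1],0,-1],[[0,0,-1],0,-1],[[0,0,-1],0,-1],[[0,0,0],0,-1]]'
python3 - <<'E'
from h import *
d=env.read_camera("wrist"); cv2.imwrite("pics/wb9.png",d["color"])
plan(.6233,.2469,.19,33.65)
E
```

```text
clock: 21.0
tcp_pos: [0.5888, 0.0054, 0.075]
orientation: [-0.0, -0.29, 0.957, 0.0]
wrist_force: [-0.7, 0.2, -0.7]
finger_gap: 0.0855
clock: 22.12
tcp_pos: [0.5904, 0.0051, 0.2277]
orientation: [0.002, -0.29, 0.957, -0.001]
wrist_force: [-0.3, 0.2, -0.8]
finger_gap: 0.0853
tcp [0.5898 0.0051 0.2262] ycur 123.66 zax [ 2.1e-03 -1.0e-04 -1.0e+00] shift units20 [-8.092  9.135  1.814]
turn about tool z (deg, +tool) -89.99 units6 -14.999
```

View pics/wb9.png

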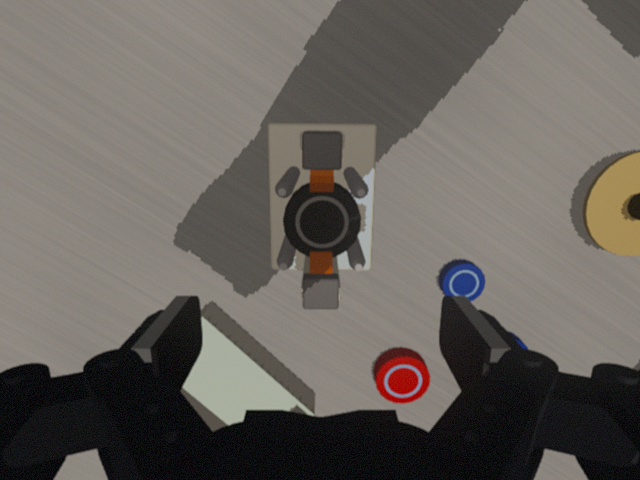

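```bash
python3 -m pendant '[[[-0.9,1,0],0,-1],[[-0.9,1,0],0,-1],[[-0.9,1,0],0,-1],[[-0.9,1,0],0,-1],[[-0.9,1,0],0,-1],[[-0.9,1,0],0,-1],[[-0.9,1,0],0,-1],[[-0.9,1,0],0,-1],[[-0.9,1,0],0,-1],[[0,0.14,0],1,-1],[[0,0,0.6],1,-1],[[0,0,0.6],1,-1]]'
python3 -m pendant '[[[0,0,0.6],1,-1],[[0,0,0],1,-1],[[0,0,0],1,-1],[[0,0,0],1,-1],[[0,0,0],1,-1],[[0,0,0],1,-1],[[0,0,0],1,-1],[[0,0,0],1,-1],[[0,0,0],1,-1],[[0,0,0],1,-1],[[0,0,0],1,-1],[[0,0,0],1,-1]]' 20
python3 -m pendant '[[[0,0,0],0,-1],[[0,0,0],0,-1]]'
python3 - <<'E'
from h import *
d=env.read_camera("wrist"); cv2.imwrite("pics/wu1.png",d["color"])
plan(.6233,.2469,.19,33.65)
for q in env.cut_out("wrist","blue_carrier"):
    m=q["region"]; f=lambda v:hullcen(proj(d,np.r_[circ(*v,.028,.02),circ(*v,.028,.002)]))-cen(m)
    v=least_squares(f,[.6,.25]).x; print(round(q["p"],2),m.sum(),cen(m),v)
    if abs(v[0]-.623)<.02 and abs(v[1]-.247)<.02: plan(*v,.006,33.65)
E
```

```text
clock: 23.68
tcp_pos: [0.6223, 0.2472, 0.1997]
orientation: [-0.001, -0.135, 0.991, -0.0]
wrist_force: [0.1, 0.4, 0.8]
finger_gap: 0.0855
clock: 25.18
tcp_pos: [0.6221, 0.2469, 0.1879]
orientation: [-0.001, 0.474, 0.881, -0.001]
wrist_force: [0.7, 0.5, -0.0]
finger_gap: 0.0856
clock: 25.42
tcp_pos: [0.6225, 0.247, 0.1886]
orientation: [-0.0, 0.471, 0.882, -0.0]
wrist_force: [0.1, 0.2, -0.3]
finger_gap: 0.0852
tcp [0.6226 0.247  0.1888] ycur 33.74 zax [-7.e-04 -1.e-04 -1.e+00] shift units20 [-0.026  0.026 -0.06 ]
turn about tool z (deg, +tool) 0.09 units6 0.014
0.81 1923 [225.45085803 263.09360374] [0.58108258 0.16548809]
0.77 3275 [345.49312977 322.18900763] [0.69682349 0.17641353]
```

View pics/wu1.png

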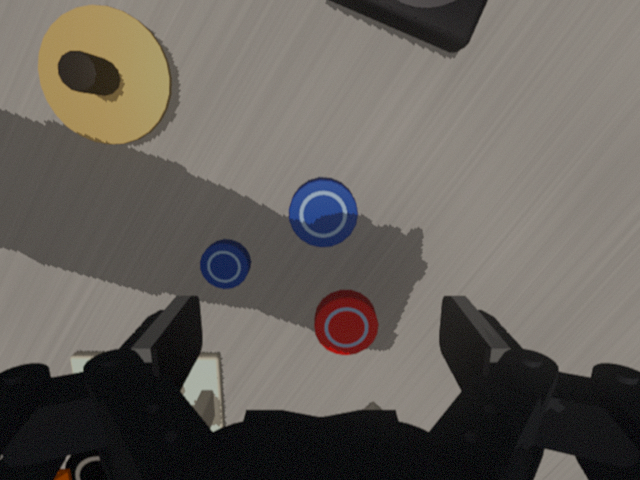

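```bash
python3 - <<'E'
from h import *
d=env.read_camera("wrist"); c=d["color"].astype(int); m=((c[...,0]>c[...,2]+30)).astype(np.uint8)
n,l,st,ce=cv2.connectedComponentsWithStats(m)
for k in range(1,n):
    if st[k,4]>1500:
        mm=cv2.drawContours(np.zeros_like(m),[cv2.convexHull(np.c_[np.nonzero(l==k)[::-1]].astype(np.int32))],-1,1,-1)
        f=lambda v:hullcen(proj(d,np.r_[circ(*v,.028,.02),circ(*v,.028,.002)]))-cen(mm)
        v=least_squares(f,[.6,.25]).x; print(st[k],ce[k],v); plan(*v,.006,33.65)
E
```

```text
[ 289  178   68   69 3549] [322.20540997 211.76162299] [0.62473792 0.24778948]
tcp [0.6227 0.2471 0.1891] ycur 33.7 zax [-3.e-04  0.e+00 -1.e+00] shift units20 [-0.029  0.105  9.155]
turn about tool z (deg, +tool) 0.05 units6 0.009
[ 200  240   50   49 1703] [224.01291838 264.66823253] [0.58106195 0.16424813]
tcp [0.6227 0.2471 0.1891] ycur 33.7 zax [-3.e-04  0.e+00 -1.e+00] shift units20 [-2.292 -4.029  9.155]
turn about tool z (deg, +tool) 0.05 units6 0.009
```

```bash
python3 -m pendant '[[[0,0.05,1],0,-1],[[0,0.05,1],0,-1],[[0,0,1],0,-1],[[0,0,1],0,-1],[[0,0,1],0,-1],[[0,0,1],0,-1],[[0,0,1],0,-1],[[0,0,0.8],0,-1],[[0,0,0.7],0,-1],[[0,0,0.45],0,-1],[[0,0,0.2],0,-1],[[0,0,0],0,0]]' 20
python3 -m pendant '[[[0,0,0],0,0.1],[[0,0,0],0,0.5],[[0,0,0],0,1],[[0,0,0],0,1],[[0,0,0],0,1],[[0,0,0],0,1],[[0,0,0],0,-0.6],[[0,0,0],0,-1],[[0,0,0],0,-1],[[0,0,0],-1,-1],[[0,0,0],-1,-1],[[0,0,0],-1,-1]]' 20
python3 -m pendant '[[[0,0,0],-1,-1],[[0,0,0],-1,-1],[[0,0,0],-1,-1],[[0,0,0],-1,-1],[[0,0,0],-1,-1],[[0,0,0],-1,-1],[[0,0,0],-1,-1],[[0,0,0],-1,-1],[[0,0,0],-1,-1],[[0,0,0],-1,-1],[[0,0,0],-1,-1],[[0,0,0],-1,-1]]' 20
python3 -m pendant '[[[0,0,0],0,-1],[[0,0,0],0,0.1],[[0,0,0],0,0.5],[[0,0,0],0,1],[[0,0,0],0,1],[[0,0,0],0,1]]' 20
python3 -m pendant '[[[0,0,0],0,1],[[0,0,0],0,1],[[0,0,0],0,1],[[0,0,0],0,1]]' 100
python3 -c "
from h import *
plan(.5899,.005,.24,123.65)"
```

```text
clock: 27.08
tcp_pos: [0.6246, 0.2483, 0.0064]
orientation: [0.0, 0.472, 0.882, 0.0]
wrist_force: [-0.0, -0.5, 0.1]
finger_gap: 0.0696
clock: 28.58
tcp_pos: [0.6243, 0.2482, 0.006]
orientation: [-0.0, 0.327, 0.945, -0.0]
wrist_force: [0.4, 0.5, -0.6]
finger_gap: 0.0855
clock: 30.08
tcp_pos: [0.6243, 0.2482, 0.006]
orientation: [-0.0, -0.291, 0.957, 0.0]
wrist_force: [0.0, 0.2, -0.2]
finger_gap: 0.0852
clock: 30.82
tcp_pos: [0.6246, 0.2483, 0.0066]
orientation: [0.0, -0.289, 0.957, 0.0]
wrist_force: [-0.9, -0.2, 3.2]
finger_gap: 0.0546
clock: 31.32
tcp_pos: [0.6251, 0.2484, 0.0073]
orientation: [0.001, -0.289, 0.957, 0.0]
wrist_force: [-2.0, -0.3, 5.8]
finger_gap: 0.0517
tcp [0.6251 0.2484 0.0073] ycur 123.65 zax [ 1.5e-03  5.0e-04 -1.0e+00] shift units20 [  8.191  -9.161 -11.643]
turn about tool z (deg, +tool) 0.0 units6 0.001
```

```bash
python3 -m pendant '[[[0,0,-0.3],0,1],[[0,0,-1],0,1],[[0,0,-1],0,1],[[0.9,-1,-1],0,1],[[0.9,-1,-1],0,1],[[0.9,-1,-1],0,1],[[0.9,-1,-1],0,1],[[0.9,-1,-1],0,1],[[0.9,-1,0],0,1],[[0.9,-1,0],0,1],[[0.9,-1,0],0,1],[[0.9,-1,0],0,1]]'
python3 -m pendant '[[[0.09,-0.16,0],0,1],[[0,0,0],0,1],[[0,0,0],0,1]]'
python3 - <<'E'
from h import *
d=env.read_camera("wrist"); p,r=tool(); cv2.imwrite("pics/wu2.png",d["color"])
c=d["color"].astype(int); m=((c[...,0]>c[...,2]+30)); m[:220]=0;m[400:]=0; m[:,:240]=0;m[:,400:]=0
k=m.astype(np.uint8); h=cv2.convexHull(np.c_[np.nonzero(k)[::-1]].astype(np.int32))
o=None
f=lambda v:hullcen(proj(d,p+r.apply(np.r_[circ(*v,.028,-.0127),circ(*v,.028,-.0127+.018)])))-hullcen(h.reshape(-1,2))
print("disc in tool",least_squares(f,[0,0]).x)
plan(.5899,.005,.15,123.65)
E
```

```text
clock: 32.83
tcp_pos: [0.589, 0.0078, 0.1521]
orientation: [-0.0, -0.29, 0.957, 0.0]
wrist_force: [0.6, -0.7, -1.0]
finger_gap: 0.0519
clock: 33.2
tcp_pos: [0.5897, 0.0058, 0.1522]
orientation: [-0.0, -0.29, 0.957, 0.0]
wrist_force: [-0.1, 0.1, -0.4]
finger_gap: 0.0517
disc in tool [-0.00070358  0.0003625 ]
tcp [0.5897 0.0058 0.1522] ycur 123.72 zax [-1.e-04  3.e-04 -1.e+00] shift units20 [ 0.015 -0.04   0.111]
turn about tool z (deg, +tool) 0.07 units6 0.012
```

View pics/wu2.png

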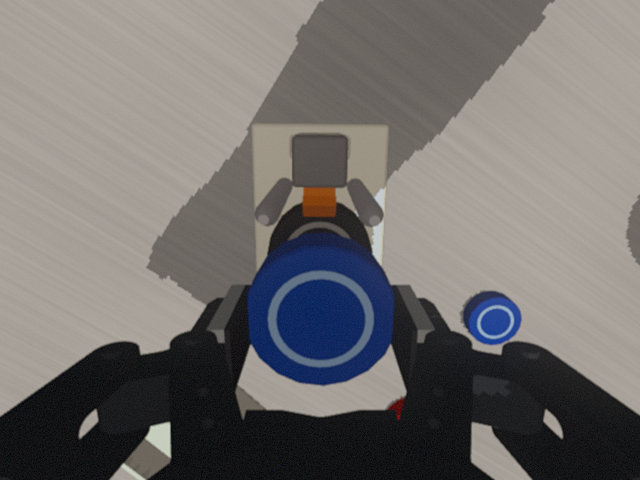

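```bash
python3 -m pendant '[[[0.04,-0.04,0.5],0,1],[[0,0,0.5],0,1],[[0,0,0.5],0,1],[[0,0,0.5],0,1],[[0,0,0],0,1],[[0,0,0],0,1]]'
python3 -c "
from h import *
plan(.5899,.005,.0755,123.65)"
```

```text
clock: 34.0
tcp_pos: [0.5895, 0.0038, 0.1124]
orientation: [0.0, -0.289, 0.957, 0.0]
wrist_force: [0.6, -0.2, -1.0]
finger_gap: 0.052
tcp [0.5895 0.0038 0.1124] ycur 123.65 zax [ 1.e-04  1.e-04 -1.e+00] shift units20 [-0.049  0.037  1.845]
turn about tool z (deg, +tool) 0.0 units6 0.001
```

```bash
python3 -m pendant '[[[-0.03,0.03,0.2],0,1],[[0,0,0.2],0,1],[[0,0,0.2],0,1],[[0,0,0.2],0,1],[[0,0,0],0,1]]'
python3 -m pendant '[[[0,0,0.25],0,1],[[0,0,0.25],0,1],[[0,0,0.25],0,1],[[0,0,0.2],0,1],[[0,0,0.1],0,1],[[0,0,0],0,1]]'
python3 - <<'E'
from h import *
d=env.read_camera("wrist"); cv2.imwrite("pics/wu3.png",d["color"])
plan(.5896,.0054,.0755,123.65)
E
```

```text
clock: 34.62
tcp_pos: [0.5909, 0.0045, 0.0972]
orientation: [0.001, -0.289, 0.957, -0.001]
wrist_force: [1.9, -1.2, 2.9]
finger_gap: 0.0518
clock: 35.38
tcp_pos: [0.5909, 0.0046, 0.076]
orientation: [0.001, -0.289, 0.957, -0.0]
wrist_force: [2.3, -0.0, 6.7]
finger_gap: 0.0521
tcp [0.5909 0.0045 0.0761] ycur 123.65 zax [ 2.6e-03 -2.0e-04 -1.0e+00] shift units20 [0.03  0.072 0.029]
turn about tool z (deg, +tool) 0.0 units6 0.001
```

View pics/wu3.png

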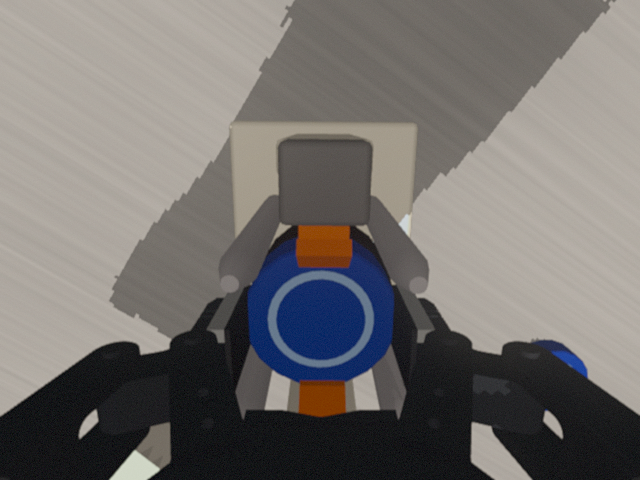

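Both catches are over the blue one. Release and lift.

```bash
python3 -m pendant '[[[0,0,0],0,-1],[[0,0,0],0,-1],[[0,0,0],0,-1],[[0,0,0],0,-1]]'
python3 -m pendant '[[[0,0,-0.5],0,-1],[[0,0,-1],0,-1],[[0,0,-1],0,-1],[[0,0,-1],0,-1],[[0,0,-1],0,-1],[[0,0,-1],0,-1],[[0,0,-1],0,-1],[[0,0,-1],0,-1],[[0,0,0],0,-1]]'
python3 - <<'E'
from h import *
d=env.read_camera("wrist"); cv2.imwrite("pics/wu4.png",d["color"])
plan(.4584,-.243,.19,33.65)
E
```

```text
clock: 35.92
tcp_pos: [0.5892, 0.0047, 0.0749]
orientation: [-0.0, -0.289, 0.957, 0.0]
wrist_force: [0.1, -1.0, 0.1]
finger_gap: 0.0857
clock: 37.05
tcp_pos: [0.5908, 0.0045, 0.2276]
orientation: [0.002, -0.29, 0.957, -0.001]
wrist_force: [-0.3, -0.9, 0.2]
finger_gap: 0.0851
tcp [0.5901 0.0046 0.2262] ycur 123.66 zax [ 2.1e-03 -2.0e-04 -1.0e+00] shift units20 [12.346 -6.653  1.801]
turn about tool z (deg, +tool) -89.99 units6 -14.999
```

View pics/wu4.png

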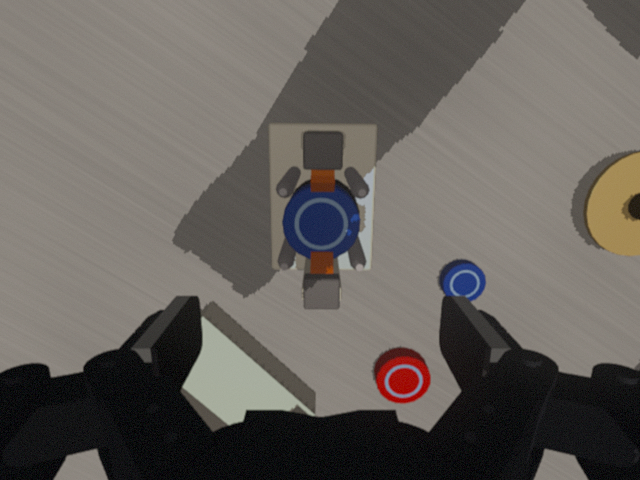

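```bash
python3 -m pendant '[[[1,-0.6,0],0,-1],[[1,-0.6,0],0,-1],[[1,-0.6,0],0,-1],[[1,-0.6,0],0,-1],[[1,-0.6,0],0,-1],[[1,-0.6,0],0,-1],[[1,-0.6,0],0,-1],[[1,-0.6,0],0,-1],[[1,-0.6,0],0,-1],[[1,-0.6,0],0,-1],[[1,-0.6,0],0,-1],[[1,0,0],0,-1]]'
python3 -m pendant '[[[0.35,0,0.6],1,-1],[[0,0,0.6],1,-1],[[0,0,0.6],1,-1],[[0,0,0],1,-1],[[0,0,0],1,-1],[[0,0,0],1,-1],[[0,0,0],1,-1],[[0,0,0],1,-1],[[0,0,0],1,-1],[[0,0,0],1,-1],[[0,0,0],1,-1],[[0,0,0],1,-1]]'
python3 -m pendant '[[[0,0,0],1,-1],[[0,0,0],1,-1],[[0,0,0],1,-1],[[0,0,0],0,-1],[[0,0,0],0,-1]]'
python3 - <<'E'
from h import *
d=env.read_camera("wrist"); cv2.imwrite("pics/ww1.png",d["color"])
plan(.4584,-.243,.19,33.65)
for q in env.cut_out("wrist","white_carrier"):
    m=q["region"]; f=lambda v:hullcen(proj(d,np.r_[circ(*v,.028,.02),circ(*v,.028,.002)]))-cen(m)
    v=least_squares(f,[.46,-.25]).x; print(round(q["p"],2),m.sum(),cen(m),v)
    if abs(v[0]-.458)<.02 and abs(v[1]+.243)<.02: plan(*v,.006,33.65)
E
```

```text
clock: 38.6
tcp_pos: [0.4621, -0.2388, 0.2241]
orientation: [-0.0, -0.289, 0.957, 0.001]
wrist_force: [-0.3, -0.2, -0.7]
finger_gap: 0.0856
clock: 40.1
tcp_pos: [0.4562, -0.2414, 0.1887]
orientation: [-0.001, 0.33, 0.944, 0.0]
wrist_force: [0.4, 0.3, 0.3]
finger_gap: 0.0854
clock: 40.72
tcp_pos: [0.4567, -0.2418, 0.189]
orientation: [-0.0, 0.471, 0.882, 0.0]
wrist_force: [1.2, -0.6, -0.5]
finger_gap: 0.0854
tcp [ 0.4569 -0.2419  0.1891] ycur 33.74 zax [-3.e-04  3.e-04 -1.e+00] shift units20 [-0.089  0.033 -0.044]
turn about tool z (deg, +tool) 0.09 units6 0.014
0.78 3755 [322.16351531 212.60825566] [ 0.45895484 -0.24139319]
tcp [ 0.457  -0.2419  0.1892] ycur 33.72 zax [-1.e-04  3.e-04 -1.e+00] shift units20 [-0.036  0.097  9.158]
turn about tool z (deg, +tool) 0.07 units6 0.012
```

View pics/ww1.png

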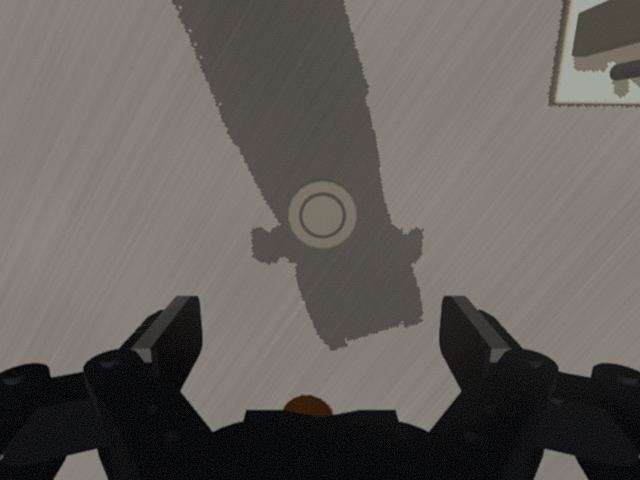

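The white carrier is at (322,214), directly below.

```bash
python3 -m pendant '[[[-0.04,0.05,1],0,-1],[[0,0.05,1],0,-1],[[0,0,1],0,-1],[[0,0,1],0,-1],[[0,0,1],0,-1],[[0,0,1],0,-1],[[0,0,1],0,-1],[[0,0,0.8],0,-1],[[0,0,0.7],0,-1],[[0,0,0.45],0,-1],[[0,0,0.2],0,-1],[[0,0,0],0,0]]' 20
python3 -m pendant '[[[0,0,0],0,0.1],[[0,0,0],0,0.5],[[0,0,0],0,1],[[0,0,0],0,1],[[0,0,0],0,1],[[0,0,0],0,1],[[0,0,0],0,-0.6],[[0,0,0],0,-1],[[0,0,0],0,-1],[[0,0,0],-1,-1],[[0,0,0],-1,-1],[[0,0,0],-1,-1]]' 20
python3 -m pendant '[[[0,0,0],-1,-1],[[0,0,0],-1,-1],[[0,0,0],-1,-1],[[0,0,0],-1,-1],[[0,0,0],-1,-1],[[0,0,0],-1,-1],[[0,0,0],-1,-1],[[0,0,0],-1,-1],[[0,0,0],-1,-1],[[0,0,0],-1,-1],[[0,0,0],-1,-1],[[0,0,0],-1,-1]]' 20
python3 -m pendant '[[[0,0,0],0,-1],[[0,0,0],0,0.1],[[0,0,0],0,0.5],[[0,0,0],0,1],[[0,0,0],0,1],[[0,0,0],0,1]]' 20
python3 -m pendant '[[[0,0,0],0,1],[[0,0,0],0,1],[[0,0,0],0,1],[[0,0,0],0,1]]' 110
python3 -c "
from h import *
plan(.5899,.005,.15,123.65)"
```

```text
clock: 42.32
tcp_pos: [0.4594, -0.2417, 0.0063]
orientation: [-0.0, 0.472, 0.882, 0.0]
wrist_force: [0.3, 0.2, 0.3]
finger_gap: 0.07
clock: 43.82
tcp_pos: [0.4593, -0.2416, 0.0061]
orientation: [-0.0, 0.327, 0.945, 0.0]
wrist_force: [0.8, -0.5, -0.5]
finger_gap: 0.0855
clock: 45.32
tcp_pos: [0.4593, -0.2416, 0.0061]
orientation: [-0.0, -0.291, 0.957, 0.0]
wrist_force: [0.4, -0.1, 0.0]
finger_gap: 0.0851
clock: 46.08
tcp_pos: [0.4594, -0.2417, 0.0066]
orientation: [0.0, -0.289, 0.957, -0.0]
wrist_force: [-0.7, 0.8, 5.8]
finger_gap: 0.0544
clock: 46.58
tcp_pos: [0.4594, -0.2417, 0.0075]
orientation: [0.0, -0.289, 0.957, -0.0]
wrist_force: [-3.7, 1.8, 14.8]
finger_gap: 0.0515
tcp [ 0.4594 -0.2417  0.0075] ycur 123.65 zax [ 6.e-04 -4.e-04 -1.e+00] shift units20 [-12.268   6.648  -7.126]
turn about tool z (deg, +tool) -0.0 units6 -0.001
```

```bash
python3 -m pendant '[[[0,0,-0.3],0,1],[[0,0,-1],0,1],[[0,0,-1],0,1],[[-1,0.6,-1],0,1],[[-1,0.6,-1],0,1],[[-1,0.6,-1],0,1],[[-1,0.6,-0.8],0,1],[[-1,0.6,-0.5],0,1],[[-1,0.6,-0.5],0,1],[[-1,0.6,0],0,1],[[-1,0.6,0],0,1],[[-1,0.6,0],0,1]]'
python3 -m pendant '[[[-1,0.6,0],0,1],[[-1,0.6,0],0,1],[[-1,0,0],0,1],[[-0.3,0,0],0,1],[[0,0,0],0,1],[[0,0,0],0,1]]'
python3 - <<'E'
from h import *
d=env.read_camera("wrist"); p,r=tool(); cv2.imwrite("pics/ww2.png",d["color"])
plan(.5899,.005,.15,123.65)
E
```

```text
clock: 48.08
tcp_pos: [0.5494, -0.0512, 0.1479]
orientation: [-0.0, -0.289, 0.957, 0.0]
wrist_force: [0.1, -0.8, -1.1]
finger_gap: 0.0516
clock: 48.82
tcp_pos: [0.5903, 0.0041, 0.1481]
orientation: [-0.0, -0.289, 0.957, 0.0]
wrist_force: [-0.4, 0.3, -1.0]
finger_gap: 0.0514
tcp [0.5903 0.0041 0.1482] ycur 123.62 zax [-6.e-04  1.e-04 -1.e+00] shift units20 [-0.008  0.05  -0.091]
turn about tool z (deg, +tool) -0.03 units6 -0.005
```

View pics/ww2.png

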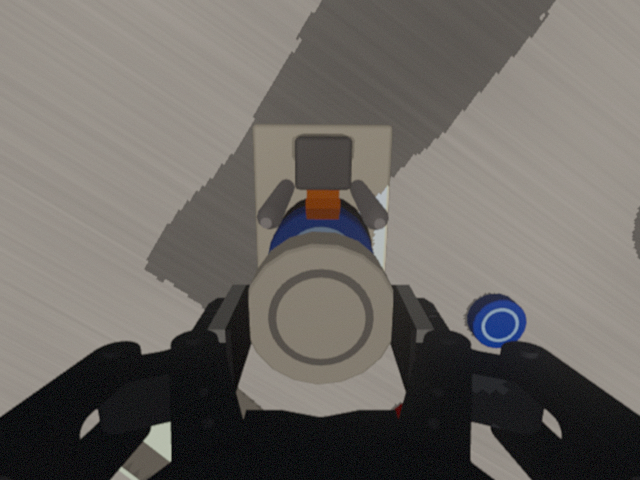

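```bash
python3 -m pendant '[[[0,0.04,0.5],0,1],[[0,0,0.5],0,1],[[0,0,0.5],0,1],[[0,0,0.3],0,1],[[0,0,0],0,1],[[0,0,0],0,1]]'
python3 -c "
from h import *
plan(.5899,.005,.0755,123.65)"
```

```text
clock: 49.62
tcp_pos: [0.5901, 0.0051, 0.1122]
orientation: [-0.0, -0.289, 0.957, 0.0]
wrist_force: [-1.6, -0.2, 0.3]
finger_gap: 0.0513
tcp [0.5901 0.0051 0.1122] ycur 123.65 zax [-8.e-04 -2.e-04 -1.e+00] shift units20 [ 0.011 -0.     1.836]
turn about tool z (deg, +tool) 0.0 units6 0.001
```

```bash
python3 -m pendant '[[[0,0,0.2],0,1],[[0,0,0.2],0,1],[[0,0,0.2],0,1],[[0,0,0.2],0,1],[[0,0,0],0,1]]'
python3 -m pendant '[[[0,0,0.25],0,1],[[0,0,0.25],0,1],[[0,0,0.25],0,1],[[0,0,0.2],0,1],[[0,0,0.12],0,1],[[0,0,0],0,1]]'
python3 - <<'E'
from h import *
d=env.read_camera("wrist"); cv2.imwrite("pics/ww3.png",d["color"])
plan(.5896,.0054,.0755,123.65)
E
```

```text
clock: 50.25
tcp_pos: [0.5915, 0.0057, 0.098]
orientation: [0.002, -0.29, 0.957, -0.0]
wrist_force: [-2.5, 1.2, 7.5]
finger_gap: 0.0514
clock: 51.0
tcp_pos: [0.5915, 0.0057, 0.0769]
orientation: [0.002, -0.29, 0.957, -0.0]
wrist_force: [-3.4, 1.1, 10.2]
finger_gap: 0.0513
tcp [0.5916 0.0057 0.077 ] ycur 123.69 zax [ 3.3e-03  7.0e-04 -1.0e+00] shift units20 [0.09  0.041 0.073]
turn about tool z (deg, +tool) 0.04 units6 0.006
```

View pics/ww3.png

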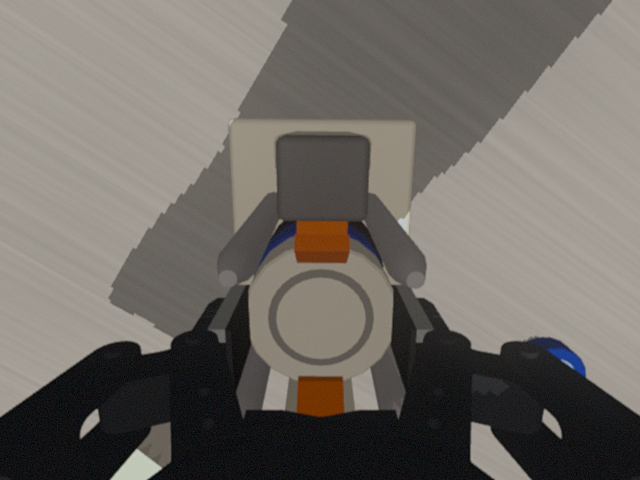

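```bash
python3 -m pendant '[[[0,0,0.08],0,1],[[0,0,0],0,1],[[0,0,0],0,1],[[0,0,0],0,-1],[[0,0,0],0,-1],[[0,0,0],0,-1],[[0,0,0],0,-1]]'
python3 -m pendant '[[[0,0,-0.5],0,-1],[[0,0,-1],0,-1],[[0,0,-1],0,-1],[[0,0,-1],0,-1],[[0,0,-1],0,-1],[[0,0,-1],0,-1],[[0,0,-1],0,-1],[[0,0,-1],0,-1],[[0,0,0],0,-1]]'
python3 - <<'E'
from h import *
d=env.read_camera("wrist"); cv2.imwrite("pics/ww4.png",d["color"])
d=env.read_camera("scene"); cv2.imwrite("pics/sw4.png",cv2.resize(d["color"][180:300,260:420],None,fx=5,fy=5))
plan(.4322,.2422,.22,33.65)
E
```

```text
clock: 51.92
tcp_pos: [0.5904, 0.0052, 0.073]
orientation: [-0.0, -0.289, 0.957, 0.0]
wrist_force: [0.4, -0.5, 0.8]
finger_gap: 0.0853
clock: 53.05
tcp_pos: [0.5916, 0.0051, 0.2256]
orientation: [0.002, -0.29, 0.957, -0.001]
wrist_force: [-0.1, 0.3, -1.1]
finger_gap: 0.0856
tcp [0.5904 0.0052 0.2232] ycur 123.66 zax [ 3.e-04  0.e+00 -1.e+00] shift units20 [ 0.018 14.247  0.159]
turn about tool z (deg, +tool) -89.99 units6 -14.999
```

View pics/ww4.png

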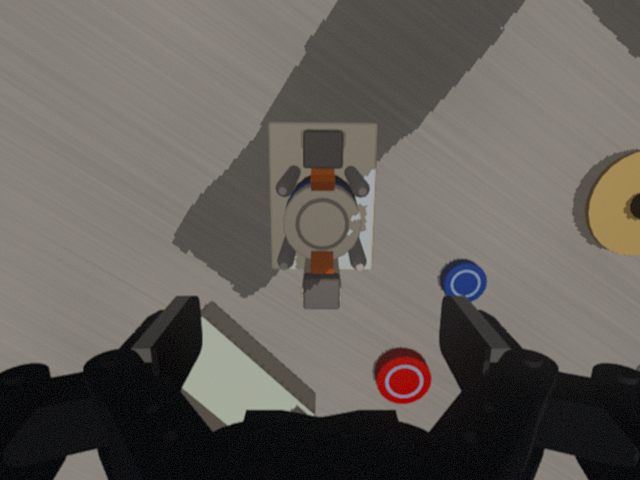

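View pics/sw4.png

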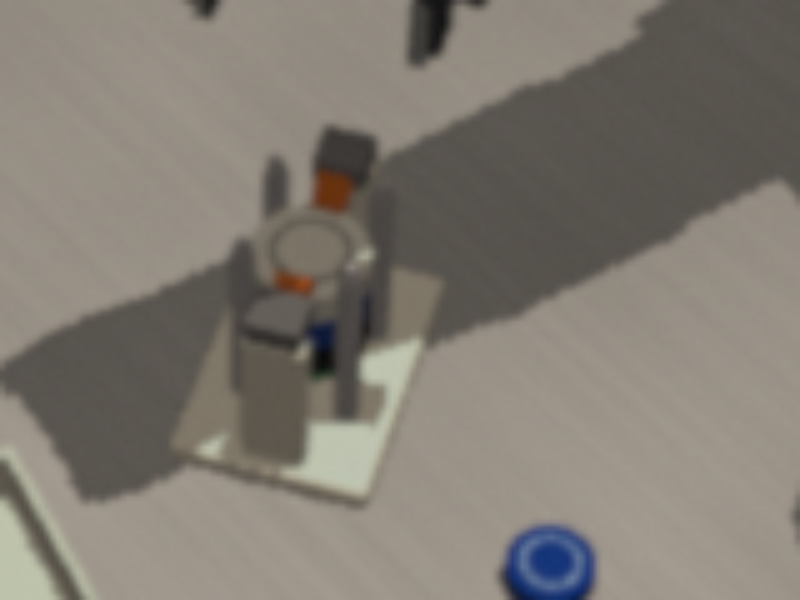

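```bash
python3 -m pendant '[[[0,1,0],0,-1],[[0,1,0],0,-1],[[0,1,0],0,-1],[[0,1,0],0,-1],[[0,1,0],0,-1],[[0,1,0],0,-1],[[0,1,0],0,-1],[[0,1,0],0,-1],[[0,1,0],0,-1],[[0,1,0],0,-1],[[0,1,0],0,-1],[[0,1,0],0,-1]]'
python3 -m pendant '[[[0,1,0],0,-1],[[0,1,0],0,-1],[[0,0.25,0],0,-1],[[0,0,0],0,-1],[[0,0,0],0,-1]]'
python3 - <<'E'
from h import *
d=env.read_camera("wrist"); cv2.imwrite("pics/wc1.png",d["color"])
plan(.4322,.2422,.22,123.65)
for q in env.cut_out("wrist","cover"):
    m=q["region"]; f=lambda v:hullcen(proj(d,np.r_[circ(*v,.048,.02),circ(*v,.048,.014)]))-cen(m)
    v=least_squares(f,[.43,.25]).x; print(round(q["p"],2),m.sum(),cen(m),v); plan(*v,.026)
# circle fit of plate by colour
c=d["color"].astype(int); m=((c[...,2]>c[...,0]+50)&(c[...,1]>c[...,0]+30)).astype(np.uint8)
n,l,st,ce=cv2.connectedComponentsWithStats(m); k=1+np.argmax(st[1:,4]); h=cv2.convexHull(np.c_[np.nonzero(l==k)[::-1]].astype(np.int32)).reshape(-1,2)
f=lambda v:hullcen(proj(d,np.r_[circ(*v,.048,.02),circ(*v,.048,.014)]))-hullcen(h)
v=least_squares(f,[.43,.25]).x; print(st[k],v); plan(*v,.026)
E
```

```text
clock: 54.65
tcp_pos: [0.4567, 0.2061, 0.2233]
orientation: [0.0, -0.29, 0.957, 0.0]
wrist_force: [0.5, -0.0, -0.3]
finger_gap: 0.0854
clock: 55.28
tcp_pos: [0.4328, 0.2421, 0.2233]
orientation: [0.0, -0.289, 0.957, -0.0]
wrist_force: [-0.8, 0.0, 0.5]
finger_gap: 0.0855
tcp [0.4328 0.2421 0.2233] ycur 123.61 zax [ 1.e-04 -1.e-04 -1.e+00] shift units20 [0.023 0.024 0.164]
turn about tool z (deg, +tool) -0.04 units6 -0.006
0.7 9091 [320.99593004 203.66065339] [0.43367319 0.24402539]
tcp [0.4329 0.242  0.2233] ycur 123.6 zax [ 1.e-04 -0.e+00 -1.e+00] shift units20 [-0.088  0.062  9.864]
[ 268  152  107  106 5974] [0.43403414 0.24440213]
tcp [0.4329 0.242  0.2233] ycur 123.6 zax [ 1.e-04 -0.e+00 -1.e+00] shift units20 [-0.114  0.068  9.864]
```

View pics/wc1.png

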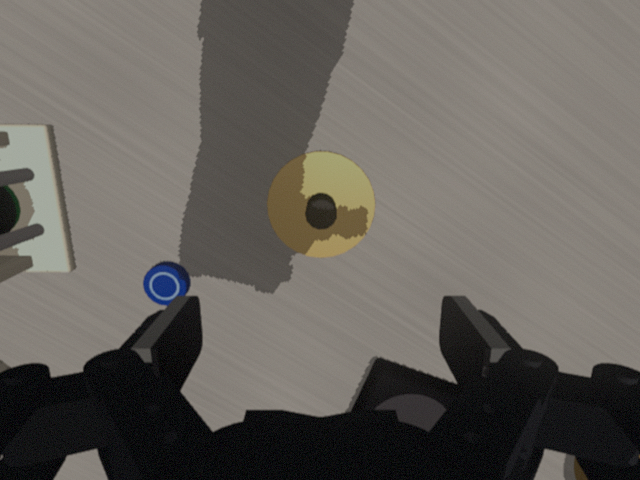

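```bash
python3 -m pendant '[[[-0.05,0.03,1],0,-1],[[-0.05,0.03,1],0,-1],[[0,0,1],0,-1],[[0,0,1],0,-1],[[0,0,1],0,-1],[[0,0,1],0,-1],[[0,0,1],0,-1],[[0,0,1],0,-1],[[0,0,0.8],0,-1],[[0,0,0.6],0,-1],[[0,0,0.3],0,-1],[[0,0,0.05],0,-1]]' 20
python3 -m pendant '[[[0,0,0],0,0],[[0,0,0],0,0.5],[[0,0,0],0,1],[[0,0,0],0,1],[[0,0,0],0,1],[[0,0,0],0,1],[[0,0,0],0,1],[[0,0,0],0,1]]' 20
python3 -m pendant '[[[0,0,0],0,1],[[0,0,0],0,1],[[0,0,0],0,1],[[0,0,0],0,1]]' 60
python3 - <<'E'
from h import *
d=env.read_camera("wrist"); cv2.imwrite("pics/wc2.png",d["color"])
plan(.5899,.005,.20,123.65)
E
```

```text
clock: 56.88
tcp_pos: [0.4336, 0.2445, 0.0282]
orientation: [-0.0, -0.289, 0.957, 0.0]
wrist_force: [0.7, 0.3, 1.0]
finger_gap: 0.0854
clock: 57.88
tcp_pos: [0.4338, 0.2446, 0.0286]
orientation: [0.0, -0.289, 0.957, -0.0]
wrist_force: [0.0, -1.8, 5.3]
finger_gap: 0.0252
clock: 58.38
tcp_pos: [0.4339, 0.2446, 0.0288]
orientation: [0.0, -0.289, 0.957, -0.0]
wrist_force: [1.2, -2.5, 5.9]
finger_gap: 0.0242
tcp [0.4339 0.2446 0.0288] ycur 123.65 zax [ 9.e-04  1.e-04 -1.e+00] shift units20 [  0.14  -14.297  -8.556]
turn about tool z (deg, +tool) 0.0 units6 0.0
```

View pics/wc2.png

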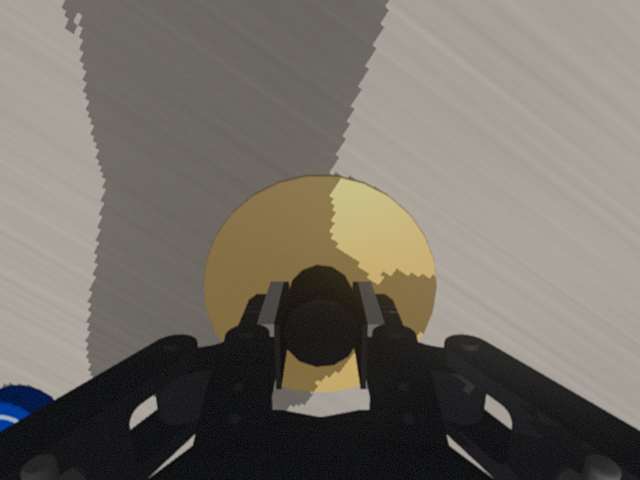

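```bash
python3 -m pendant '[[[0,0,-0.3],0,1],[[0,0,-1],0,1],[[0,0,-1],0,1],[[0,0,-1],0,1],[[0,-0.5,-1],0,1],[[0,-0.8,-1],0,1],[[0,-1,-1],0,1],[[0,-1,-1],0,1],[[0,-1,-1],0,1],[[0,-1,-0.3],0,1],[[0,-1,0],0,1],[[0,-1,0],0,1]]'
python3 -m pendant '[[[0,-1,0],0,1],[[0,-1,0],0,1],[[0,-1,0],0,1],[[0,-1,0],0,1],[[0,-1,0],0,1],[[0,-0.8,0],0,1],[[0,-0.6,0],0,1],[[0.1,-0.5,0],0,1],[[0,-0.1,0],0,1],[[0,0,0],0,1],[[0,0,0],0,1],[[0,0,0],0,1]]'
python3 - <<'E'
from h import *
d=env.read_camera("wrist"); p,r=tool(); cv2.imwrite("pics/wc3.png",d["color"])
plan(.5899,.005,.16,123.65)
c=d["color"].astype(int); m=((c[...,2]>c[...,0]+40)&(c[...,1]>c[...,0]+20)).astype(np.uint8); m[300:]=0
e=cv2.findContours(m,cv2.RETR_EXTERNAL,cv2.CHAIN_APPROX_NONE)[0]; e=max(e,key=cv2.contourArea).reshape(-1,2); e=e[e[:,1]<290]
# fit plate rim (upper arc): tool-frame circle r48 at top z
zt=.0288-.020
def f(v):
    q=proj(d,p+r.apply(circ(*v,.048,zt))); 
    from scipy.spatial import cKDTree
    q=q[np.argsort(np.arctan2(q[:,1]-q[:,1].mean(),q[:,0]-q[:,0].mean()))]; Q=np.vstack([q+(np.roll(q,-1,0)-q)*t for t in np.linspace(0,1,20,endpoint=False)])
    return cKDTree(Q).query(e)[0]
s=least_squares(f,[0,0],loss='soft_l1'); print("cover in tool",s.x,np.mean(s.fun),len(e))
E
```

```text
clock: 59.92
tcp_pos: [0.5144, 0.122, 0.1992]
orientation: [-0.001, -0.29, 0.957, 0.0]
wrist_force: [0.1, 0.2, -1.0]
finger_gap: 0.0245
clock: 61.42
tcp_pos: [0.5902, 0.0058, 0.2004]
orientation: [0.0, -0.29, 0.957, 0.0]
wrist_force: [-0.6, 0.2, -2.4]
finger_gap: 0.024
tcp [0.5902 0.0058 0.2004] ycur 123.69 zax [ 1.e-04  1.e-04 -1.e+00] shift units20 [ 0.035 -0.024  2.02 ]
turn about tool z (deg, +tool) 0.04 units6 0.006
cover in tool [-0.00045622  0.00021477] 24.045011761029297 461
```

View pics/wc3.png

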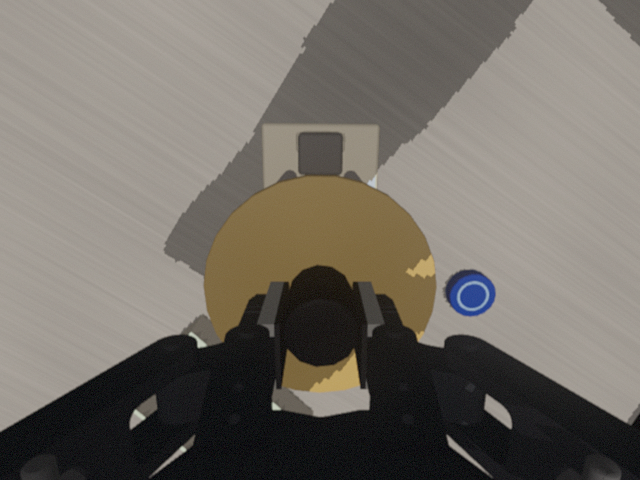

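```bash
python3 - <<'E'
from h import *
d=env.read_camera("wrist"); p,r=tool()
for v in [(0,0),(-.003,0),(.003,0)]:
    q=proj(d,p+r.apply(circ(*v,.048,.0088))); print(v,q.min(0),q.max(0))
E
```

```text
(0, 0) [201.99644859 175.45704469] [436.05366084 393.03034763]
(-0.003, 0) [202.57200716 183.35395715] [435.494855   398.82787809]
(0.003, 0) [201.41525584 167.47700954] [436.61793558 387.18058861]
```

```bash
python3 -m pendant '[[[0.03,-0.02,0.6],0,1],[[0,0,0.6],0,1],[[0,0,0.6],0,1],[[0,0,0.5],0,1],[[0,0,0.3],0,1],[[0,0,0.2],0,1],[[0,0,0.2],0,1],[[0,0,0],0,1],[[0,0,0],0,1]]'
python3 - <<'E'
from h import *
plan(.5899,.005,.1348,123.65)
d=env.read_camera("scene"); cv2.imwrite("pics/sc4.png",cv2.resize(d["color"][160:300,230:430],None,fx=4,fy=4))
E
```

```text
clock: 62.65
tcp_pos: [0.5902, 0.0047, 0.1406]
orientation: [0.0, -0.29, 0.957, -0.0]
wrist_force: [0.9, -0.3, -2.3]
finger_gap: 0.024
tcp [0.5902 0.0047 0.1406] ycur 123.66 zax [ 5.e-04  0.e+00 -1.e+00] shift units20 [0.006 0.021 0.288]
turn about tool z (deg, +tool) 0.01 units6 0.001
```

View pics/sc4.png

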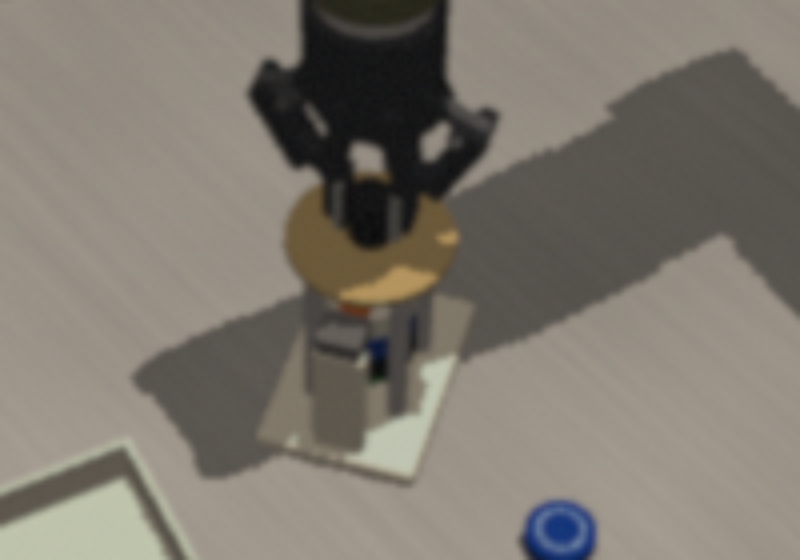

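```bash
python3 -m pendant '[[[0,0.02,0.15],0,1],[[0,0,0.1],0,1],[[0,0,0.05],0,1],[[0,0,0],0,1],[[0,0,0],0,1]]'
python3 -c "
from h import *
plan(.5899,.005,.1348,123.65)"
```

```text
clock: 63.32
tcp_pos: [0.5899, 0.0051, 0.1348]
orientation: [0.0, -0.29, 0.957, -0.0]
wrist_force: [-2.3, 0.8, 4.2]
finger_gap: 0.0246
tcp [0.5899 0.0051 0.1348] ycur 123.66 zax [ 4.e-04  1.e-04 -1.e+00] shift units20 [ 0.    -0.005 -0.002]
turn about tool z (deg, +tool) 0.01 units6 0.001
```

```bash
python3 -m pendant '[[[0,0,0],0,0.2],[[0,0,0],0,-0.4],[[0,0,0],0,-1],[[0,0,0],0,-1],[[0,0,-0.3],0,-1],[[0,0,-0.8],0,-1],[[0,0,-1],0,-1],[[0,0,-1],0,-1],[[0,0,-1],0,-1],[[0,0,-1],0,-1],[[0,0,0],0,-1],[[0,0,0],0,-1]]'
python3 - <<'E'
from h import *
d=env.read_camera("wrist"); cv2.imwrite("pics/we1.png",d["color"]);p,r=tool();print(p)
c=d["color"].astype(int); m=((c[...,2]>c[...,0]+40)&(c[...,1]>c[...,0]+20)).astype(np.uint8)
n,l,st,ce=cv2.connectedComponentsWithStats(m); k=1+np.argmax(st[1:,4]); h=cv2.convexHull(np.c_[np.nonzero(l==k)[::-1]].astype(np.int32)).reshape(-1,2)
f=lambda v:hullcen(proj(d,np.r_[circ(*v,.048,.126),circ(*v,.048,.12)]))-hullcen(h)
print(st[k],least_squares(f,[.59,0]).x)
d=env.read_camera("scene"); cv2.imwrite("pics/se1.png",cv2.resize(d["color"][160:310,230:430],None,fx=4,fy=4))
d=env.read_camera("top"); cv2.imwrite("pics/te1.png",d["color"])
E
```

```text
clock: 64.82
tcp_pos: [0.5897, 0.0051, 0.2362]
orientation: [0.0, -0.29, 0.957, 0.0]
wrist_force: [0.5, 0.1, -0.3]
finger_gap: 0.0853
[0.5894694  0.00511577 0.23569223]
[  248   157   145   141 13987] [0.58968807 0.00531724]
```

View pics/we1.png

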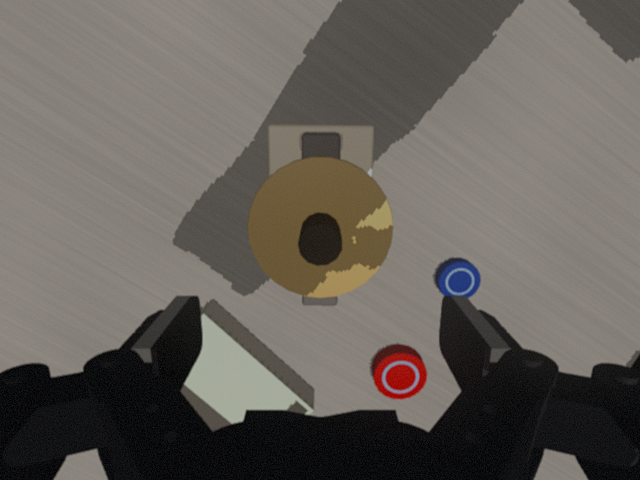

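View pics/se1.png

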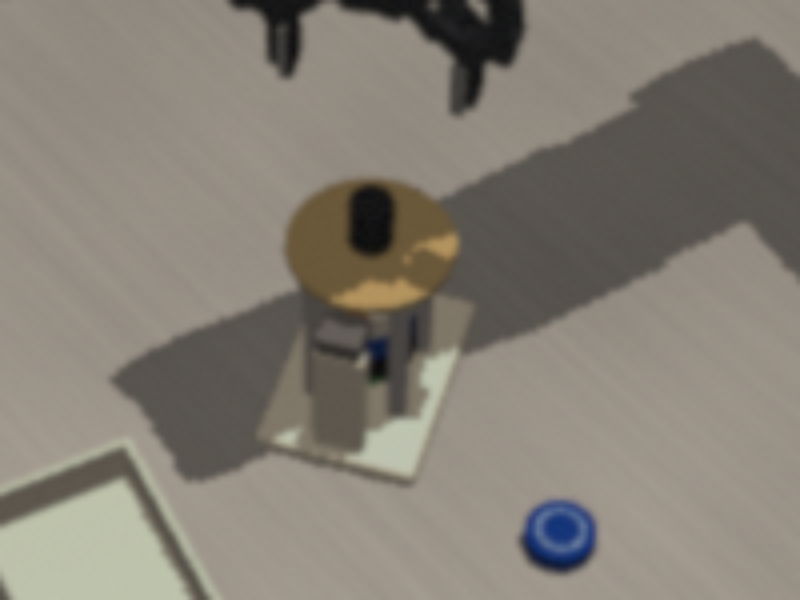

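```bash
python3 -c "
from workcell import env
print(env.hand_in())"
```

```text
the job is handed in; nothing more can be done
None
```

The feeder column is loaded and the job is handed in at about 65 s of the 112 s allowed. The hand-in call gives no verdict, so the result rests on my own checks.

- **Carriers:** I pressed black, then blue, then white down between the rods. After each one, the wrist camera showed both catches over its top, both while pressed and after release. The scene view after the third showed white, blue, black and the green disc from the top down.
- **Cover:** Setting it down gave about 4 N of contact at the expected seating height. After release it looked level. A fit to the wrist image put its centre at (0.5897, 0.0053), within about 0.5 mm of the measured feeder axis.
- **Clearance:** The gripper is open, about 10 cm above the seating height and touching nothing. I never reached for the tray, jar or black box. I did not measure their final positions, though none looked disturbed in the views where they showed.

Three checks went wrong along the way:
- **Black carrier in the gripper:** the first measurement of its offset was wrong because the arm was still moving. Repeated at rest, it was 0.6 mm or less.
- **Blue carrier detection:** the network missed the large blue one in the wrist view, so I located it by colour instead.
- **Cover in the gripper:** the automatic fit of the rim failed. I compared the rim with the predicted outline instead, and they agreed to about 2 pixels.

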